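# Prop the sprung lid and take out the slide box

## Robot

A 6-joint arm with a two-finger parallel gripper is mounted at the origin on the work surface. World frame = base frame: x ahead of the robot, y to its left, z up, the work surface at z = 0. Lengths are in m, angles in rad, forces in N, time in s.
With the tool pointing down it reaches from about 0.25 to 0.775 m from the base axis. Payload 4 kg.
Tool frame: the origin (TCP) lies midway between the tips of the shut fingers; the grasp point (between the pads) lies 19 mm behind it; z points along the fingers, y is the direction in which the jaws open and shut (so a half turn about z gives the same grasp; the last joint's range is limited). The gripper opens to 85 mm and grips with 20 to 120 N. Pads are 22 mm wide; open, the fingers measure 114 mm over their backs; the gripper's body (76 mm by 85 mm) begins 54 mm behind the grasp point. The pads swing forward as they close: fully open they stand 13 mm farther back than shut.
Start: joints at [1.213, 0.087, 1.371, -0, 1.684, -0.103], TCP at [0.139, 0.532, 0.231] pointing down, gripper open.
Joint ranges: [-3.1, 3.1], [-0.76, 2.03], [0.27, 2.55], [-1.08, 4.22], [0.17, 2.65], [-2.57, 2.57]. Speed limits (rad/s): [2.79, 2.79, 3.14, 3.14, 3.14, 3.14].

## Interface

Orientations are given as a unit quaternion [x, y, z, w].
In Python, from bench import get_obs, capture, calibration, close_job gives the robot as it stands.
- The arm moves only by the tool play_rows, never from a script. Its argument "deltas" is a list of rows, each a list of 3 entries, a list of its own where there are three numbers: the turn, a rotation vector about the tool's x, y, z in units of 30 degrees (1.0 is 30 degrees), then the shift along the tool's x, y, z in units of 0.4 m (1.0 is 0.4 m), then the closure, from 0 (fully open) to 1 (shut). In form: [[[wx, wy, wz], [dx, dy, dz], claw], ...]. A call has 1 to 5 rows; each row is the pose to reach, as a shift and turn from the pose commanded when the call began, along the tool's axes at that moment; what a row does not reach only later rows make up. A row lasts 1/8 s, in which the tool goes at most 62.5 mm and 10.7 degrees, less where a joint would pass 70% of its speed; a pose out of reach is approached as far as the arm can. A call with a number of a shift or a turn outside -1 to 1 is refused whole. A call with a gripper value outside its range is refused whole. The fingers move at their own pace and stop on an object; "force" is the grip in N (left out, the last holds). Time passes only in rows, so rows that repeat a pose let the fingers close. It gives the time, the measured TCP pose, the force and the opening at its end, in the units of the state.
- get_obs(): the state, without advancing time (a new reading comes with each control period).
- capture(name): name is "scene" or "top" or "wrist"; returns (picture, depth): 384x512x3 uint8, red, green, blue; 384x512 float32, m along the optical axis (not along the pixel's ray), 0 where there is no reading.
- calibration(name): a dict with "camera_matrix" (3x3 intrinsics, pixels), "world_to_cam" (4x4, takes a point from world to camera coordinates). Camera axes: x right, y down, z forward; pixel columns grow to the right and rows downward; lengths in m; the calibration is good to about 2 mm. A picture is of the moment at which its call begins: read the wrist's pose just before it. calibration takes no time and is no camera call; for the wrist camera it gives the pose at the moment of the call.
- close_job(): hands the job in, once; it reports no verdict.
The state is a dict: "time": time; "qpos": joint angles; "dq": joint speeds; "joint_torque": joint torques, N m; "eef_pos": TCP position; "eef_rot": TCP orientation; "wrist_force": force on the tool from outside, world axes, zero at the start; "ft_torque": the same for the moment, N m; "grip_width": finger opening in m.
Only numpy, scipy, OpenCV 4.12 (cv2) and the standard library are available. Lean on these libraries where they do the work, as an engineer would, in place of code of your own. Each camera call takes 0.05 s, during which the arm holds its last target.

## Task

Use the tall metal post to push up the sprung clear lid of the grey storage unit, and leave the post standing upright on one of the two brackets at the unit's front corners with its cross-bar caught behind the lid's lip, so that it alone holds the lid wide open. Then reach in under the lid, take out the upright white slide box and set it down (do not drop it) upright on the narrow raised stand, lying lengthwise along it and fully on it. Leave the lid propped, keep the jar in the unit, and do not knock over or shove the beaker, dishes, bottle or short post.

Things in the scene. Friction and masses are not known exactly. Their poses are not given: they have to be found in the camera images.
- bin: Grey storage unit, fixed. Origin on the bench under the lid's hinge line; x from its open front to its back, y left (seen looking along +x), z up. In this frame (mm): base x -115 to 100, y +-173; inner floor z 90; side walls' inner faces y +-165, topped at z 207 from x -95 back, 135 ahead of that; roof z 228 to 233 from x 0 back. All mm below are in this frame.
- sill (a point): Middle of the top edge of the front wall (x -111, y 0, z 135; wall 8 thick). In front of this wall, between the brackets (|y| below 165), the space is free down to the bench.
- hinge (a point): Middle of the lid's hinge axis (x 0, y 0, z 228), which runs along the unit's y.
- lid (a joint): Clear lid's angle, rad: 0 closed, grows as its front edge rises, stop 1.4. 430 wide (y +-215). Its flat underside passes through the hinge axis; closed, it slopes 10 degrees down to the front. A spring always shuts it: about 3 N at the lip closed, 6 N at 1 rad. With the post on a bracket and its cross-bar in the corner behind the lip it reads about 0.98 (46 degrees above level).
- lip (a point): Middle (along y) of the inner corner between the lid's underside and its down-turned front lip, 185 from the hinge; moves with the lid. The lip is 11 deep, 4 thick, square to the underside, along the whole front edge.
- rest_left (a point): Where the post's foot centre stands on the +y bracket when its cross-bar is behind the lip (x -129, y 190, z 198). Bracket: flat top at z 198, 10 thick, x -170 to -100, y 165 to 215, with a cheek plate below it at y 165 to 173, x -165 to -105, down to z 102.
- rest_right (a point): The same on the -y bracket, its mirror image (y -190).
- prop: Tall metal post standing on the bench, 160 high, loose, about 0.25 kg. Origin under the centre of its foot, z up. Foot 40 x 40 x 10; shaft 22 (x) by 26 (y), up to z 152; on top a round cross-bar 16 in diameter, 50 long along the post's y, centre at z 152. (A look-alike only 105 high also stands on the bench: not this one.)
- box: White slide box standing upright on the floor of the storage unit under the lid, 80 (x) by 34 (y) by 75 high, 0.1 to 0.2 kg, loose, its length running roughly front to back in the unit, in the left or the right half. Origin under its centre, z up.
- jar: Low glass jar, 50 in diameter, 45 high, in the other half of the storage unit. Origin under its centre. It stays in the unit.
- stand: Narrow raised steel stand fixed to the bench: flat top 100 (its x) by 46 (its y), 10 thick, top face at z 90, on a slim column over a 110 square foot 10 thick. Origin on the bench under its centre.
- beaker: Glass beaker, 80 in diameter, 100 high. Bystander.
- short_post: Short metal post, 105 high. Bystander.
- reagent: White bottle, 66 in diameter, 170 high. Bystander.
- dishes: Stack of clear dishes, 92 in diameter, 42 high, near the unit's front left corner. Bystander.

How it is judged:
By the outcome, as a careful person would: the job done as asked, in the order asked, and still so for the second after the job is handed in, with the robot touching nothing.
It also fails if it takes over 70 s, if anything falls off the work surface, if the arm or the gripper's body presses on something with over 40 N, if the wrist force passes 120 N, or if a joint passes its speed limit or range.

## Working session

There is one attempt and no reset: what is moved stays moved. The work goes in short steps, Python scripts to look and compute and a tool call to move; the robot and the scene stay as the last step left them, time stands still between calls to the robot, and variables do not carry over. Pictures are saved under pics/ and viewed, and the job is handed in when it is done.

Besides the shell and the picture viewer there is one more tool, called after "Request:" as a command line: name --argument value ..., lists and objects as JSON in quotes. play_rows: Moves the arm, as the interface text tells. Its arguments: {"type":"object","properties":{"deltas":{"type":"array"},"force":{"type":"number"}},"required":["deltas"]}

```bash
ls; mkdir -p pics; python3 - <<'E'
from bench import *
import cv2,numpy as np
o=get_obs();print({k:np.round(v,3).tolist() for k,v in o.items()})
for n in("scene","top"):
    p,d=capture(n);cv2.imwrite(f"pics/{n}0.png",p[:,:,::-1]);np.save(f"{n}0.npy",d)
    c=calibration(n);print(n,c["camera_matrix"],c["world_to_cam"])
E
```

```text
pics
{'time': 0.0, 'qpos': [1.213, 0.088, 1.372, 0.0, 1.684, -0.103], 'dq': [-0.0, 0.0, 0.0, 0.0, -0.0, 0.001], 'joint_torque': [0.002, -35.187, -31.328, -0.0, 0.011, -0.0], 'eef_pos': [0.138, 0.532, 0.23], 'eef_rot': [0.127, 0.992, -0.001, -0.0], 'wrist_force': [0.738, 0.199, 0.677], 'ft_torque': [0.034, -0.006, -0.012], 'grip_width': 0.086}
scene [[411.75514621   0.         259.09482055]
 [  0.         411.75514621 191.62501501]
 [  0.           0.           1.        ]] [[ 0.77193966 -0.63551725 -0.01506571 -0.44676511]
 [-0.50769894 -0.60207476 -0.61623678  0.35827028]
 [ 0.38255842  0.48334646 -0.78741682  1.11293817]
 [ 0.          0.          0.          1.        ]]
top [[496.13746215   0.         257.0283329 ]
 [  0.         496.13746215 195.89775439]
 [  0.           0.           1.        ]] [[ 0.00365685 -0.99989931  0.01371142 -0.0680467 ]
 [-0.99124444 -0.0054343  -0.13192771  0.57388385]
 [ 0.13198894 -0.01310893 -0.9911645   1.71556974]
 [ 0.          0.          0.          1.        ]]
```

View pics/scene0.png

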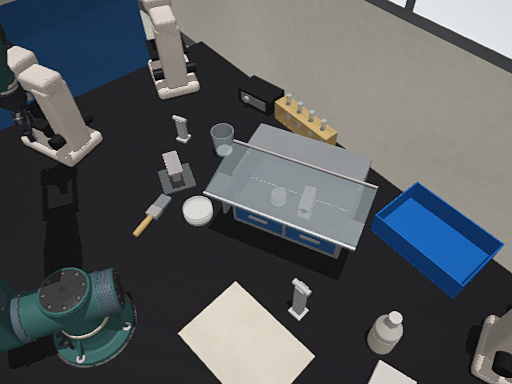

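View pics/top0.png

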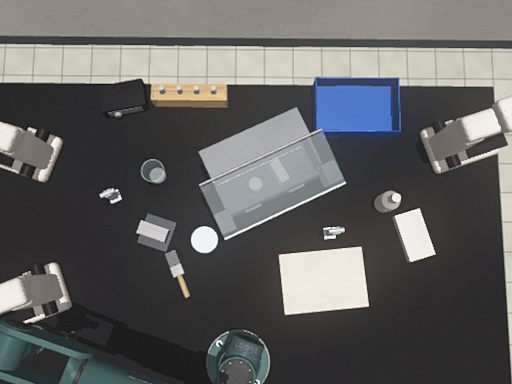

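```bash
cat > h.py <<'E'
from bench import *
import cv2,numpy as np
from scipy.spatial.transform import Rotation as R
def pix2w(n,u,v,z=None,d=None,c=None):
    c=c or calibration(n);K=c["camera_matrix"];T=np.linalg.inv(c["world_to_cam"])
    r=np.linalg.inv(K)@np.array([u,v,1.])
    if d is not None: return T[:3,:3]@(r*d)+T[:3,3]
    w=T[:3,:3]@r;s=(z-T[2,3])/w[2];return T[:3,3]+s*w
def w2pix(n,p,c=None):
    c=c or calibration(n);p=np.atleast_2d(p);q=p@c["world_to_cam"][:3,:3].T+c["world_to_cam"][:3,3]
    q=q@c["camera_matrix"].T;return q[:,:2]/q[:,2:]
def cloud(n,d,c=None):
    c=c or calibration(n);K=c["camera_matrix"];T=np.linalg.inv(c["world_to_cam"])
    v,u=np.mgrid[:d.shape[0],:d.shape[1]]
    r=np.stack([u,v,np.ones_like(u)],-1)@np.linalg.inv(K).T*d[...,None]
    return r@T[:3,:3].T+T[:3,3]
def crop(p,u0,v0,u1,v1,s,f):
    cv2.imwrite(f,cv2.resize(p[v0:v1,u0:u1,::-1],None,fx=s,fy=s,interpolation=cv2.INTER_CUBIC))
E
python3 - <<'E'
from h import *
p=cv2.imread("pics/top0.png")[:,:,::-1];d=np.load("top0.npy")
crop(p,190,100,360,250,4.6,"pics/t1.png")
crop(p,80,140,190,260,5,"pics/t2.png")
c=cloud("top",d);np.set_printoptions(precision=3,suppress=True)
hm=c[...,2]
x=np.clip(hm/0.25,0,1)*255
cv2.imwrite("pics/hm.png",cv2.resize(x.astype(np.uint8)[80:270,80:420],None,fx=2.3,fy=2.3,interpolation=cv2.INTER_NEAREST))
for (u,v) in [(333,232),(111,196),(155,231),(388,201),(280,170),(255,184),(204,239),(153,172)]:
    w=c[v-12:v+13,u-12:u+13].reshape(-1,3);i=w[:,2].argmax();print(u,v,w[i],c[v,u])
p=cv2.imread("pics/scene0.png")[:,:,::-1]
crop(p,190,110,390,330,2.7,"pics/s1.png")
E
```

```text
333 232 [ 0.343 -0.042  1.777] [ 0.441 -0.313  0.157]
111 196 [ 0.343 -0.042  1.777] [0.566 0.438 0.076]
155 231 [ 0.343 -0.042  1.777] [0.445 0.28  0.095]
388 201 [ 0.343 -0.042  1.777] [ 0.548 -0.506  0.124]
280 170 [ 0.343 -0.042  1.777] [ 0.634 -0.136  0.22 ]
255 184 [ 0.343 -0.042  1.777] [ 0.588 -0.056  0.222]
204 239 [ 0.343 -0.042  1.777] [0.421 0.119 0.042]
153 172 [ 0.343 -0.042  1.777] [0.663 0.31  0.008]
```

View pics/t1.png

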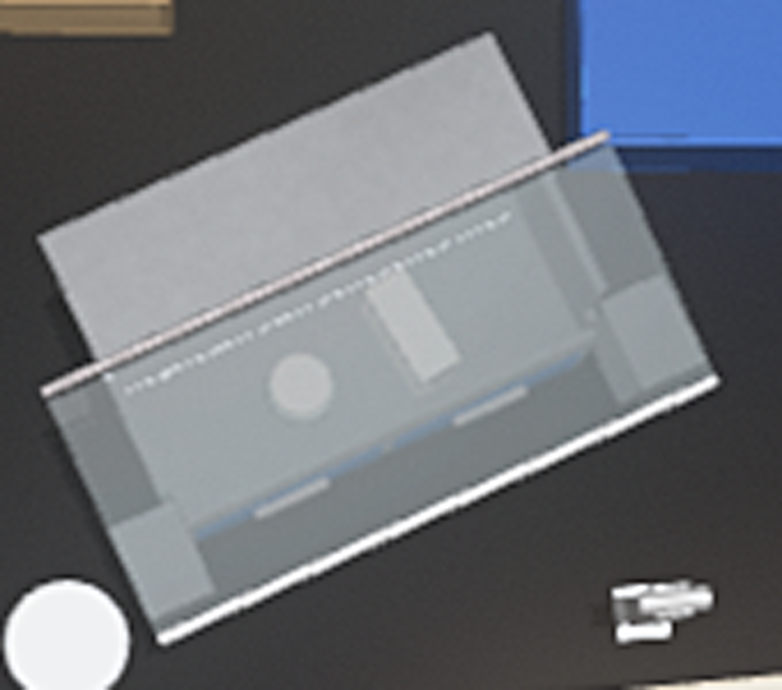

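View pics/t2.png

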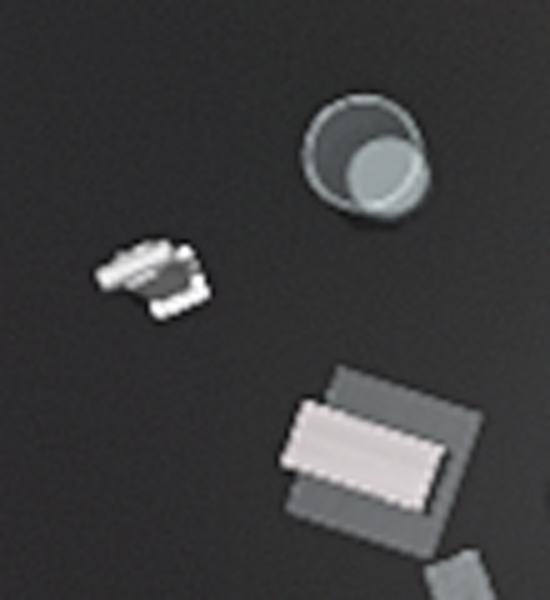

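View pics/hm.png

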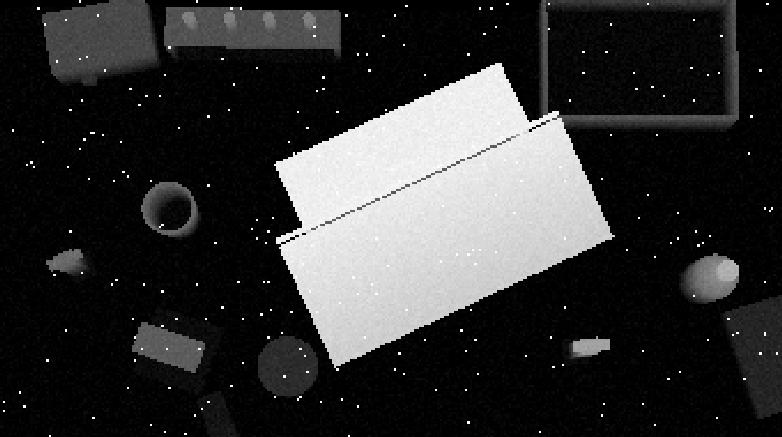

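View pics/s1.png

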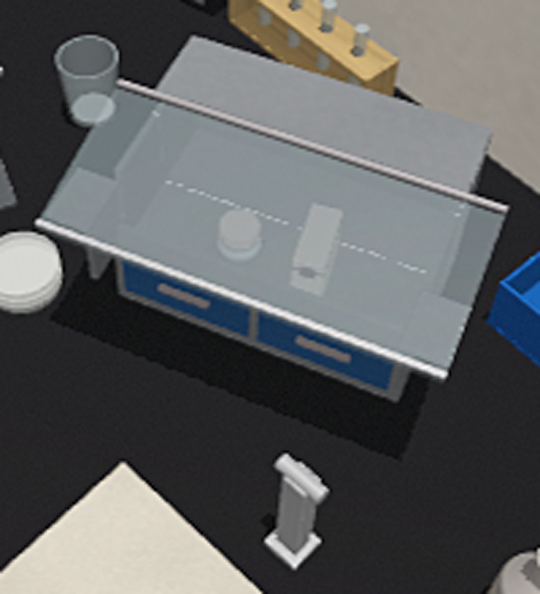

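```bash
python3 - <<'E'
from h import *
p=cv2.imread("pics/top0.png")[:,:,::-1]
q=cv2.imread("pics/scene0.png")[:,:,::-1]
crop(p,315,215,355,245,10,"pics/a.png");crop(q,280,270,320,325,10,"pics/b.png")
a=cv2.imread("pics/a.png");b=cv2.imread("pics/b.png")
im=np.zeros((560,800,3),np.uint8);im[:300,:400]=a;im[:550,400:]=b;cv2.imwrite("pics/ab.png",im)
crop(q,140,135,210,200,10,"pics/st.png")
E
```

```text
(no output)
```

View pics/ab.png

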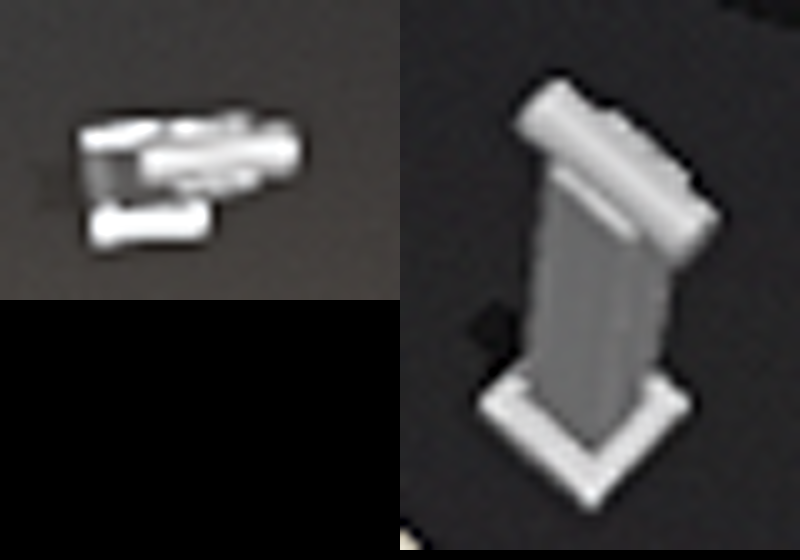

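View pics/st.png

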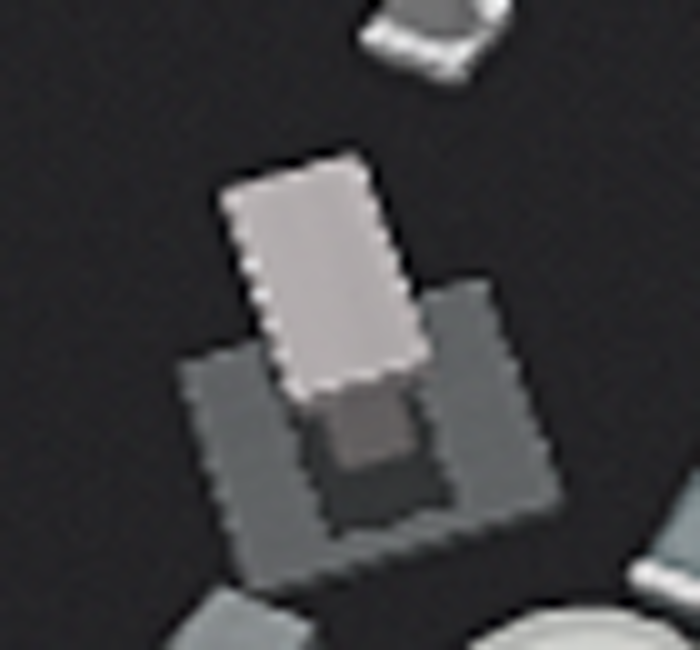

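```bash
cat > fit.py <<'E'
from h import *
from scipy.optimize import least_squares
np.set_printoptions(precision=4,suppress=True)
def o(u,v,u0,v0,s): return [(u+.5)/s-.5+u0,(v+.5)/s-.5+v0]
cal={n:calibration(n) for n in("top","scene")}
def fit(obs,x0,z0=0,name=""):
    # obs: (cam,local mm xyz,pix)
    def f(x):
        r=[]
        for cam,l,px in obs:
            l=np.array(l)/1000.;c,s=np.cos(x[2]),np.sin(x[2])
            w=[x[0]+c*l[0]-s*l[1],x[1]+s*l[0]+c*l[1],l[2]+z0]
            r+=list(w2pix(cam,w,cal[cam])[0]-px)
        return np.array(r)
    s=least_squares(f,x0,loss="soft_l1");print(name,s.x,np.degrees(s.x[2]),"\n",f(s.x).reshape(-1,2));return s.x
E
python3 - <<'E'
from fit import *
T=lambda u,v:o(u,v,190,100,4.6); S=lambda u,v:o(u,v,190,110,2.7)
B=[("top",(100,-173,233),T(491,32)),("top",(100,173,233),T(38,237)),
("top",(-100,-215,198),T(655,275)),("top",(-170,-215,198),T(706,365)),("top",(-170,-165,198),T(642,395)),
("top",(-100,215,198),T(110,527)),("top",(-100,165,198),T(168,500)),("top",(-170,165,198),T(214,600)),
("scene",(100,173,233),S(193,37)),("scene",(100,-173,233),S(492,135)),]
b=fit(B,[.6,-.07,0.4],name="bin")
P=lambda u,v:o(u,v,315,215,10);Q=lambda u,v:o(u-400,v,280,270,10)
f=fit([("top",(0,25,160),P(140,160)),("top",(0,-25,160),P(300,148)),("top",(-20,20,0),P(90,243)),("top",(-20,-20,0),P(208,238)),
("scene",(0,25,152),Q(540,100)),("scene",(0,-25,152),Q(702,238)),("scene",(-20,-20,0),Q(592,508)),("scene",(-20,20,5),Q(479,406)),("scene",(20,-20,5),Q(690,402))],[.44,-.31,0],name="prop")
t=lambda u,v:o(u,v,80,140,5);s=lambda u,v:o(u,v,140,135,10)
fit([("top",(50,23,90),t(305,399)),("top",(50,-23,90),t(280,462)),("top",(-50,-23,90),t(424,512)),("top",(-50,23,90),t(449,450)),
("scene",(50,23,90),s(358,152)),("scene",(50,-23,90),s(220,190)),("scene",(-50,-23,90),s(300,402)),("scene",(-50,23,90),s(428,355))],[.45,.28,1.3],name="stand")
# box top face in t1 : z=165
fit([("top",(40,17,165),T(368,292)),("top",(40,-17,165),T(405,270)),("top",(-40,-17,165),T(460,357)),("top",(-40,17,165),T(424,381))],[.64,-.14,.4],name="box")
def tl(w):
    d=np.array(w)[:2]-b[:2];c,s=np.cos(b[2]),np.sin(b[2]);return [c*d[0]+s*d[1],-s*d[0]+c*d[1]]
print("jar top",tl(pix2w("top",*T(301,386),z=.135)))
for n,u,v,z in[("dishes",204,239,.042)]: print(n,pix2w("top",u,v,z),tl(pix2w("top",u,v,z)))
E
```

```text
bin [ 0.6731 -0.0749  0.4354] 24.947067001778795 
 [[ 0.3685  0.7472]
 [ 0.4029 -0.0785]
 [ 1.6964  0.2656]
 [ 0.0495  0.0262]
 [ 0.0718 -0.129 ]
 [-0.7929  0.492 ]
 [ 0.892  -0.1383]
 [-0.0544 -1.9919]
 [-0.7213 -0.9824]
 [-0.3948 -2.1869]]
prop [ 0.4485 -0.3245  0.1006] 5.766670912145544 
 [[ 0.5692 -0.2425]
 [-0.2601 -0.5118]
 [ 0.55   -0.2883]
 [-0.1749 -0.8655]
 [ 0.1382  0.3919]
 [-0.6345 -0.1309]
 [-0.4301  0.418 ]
 [-0.0398 -0.1221]
 [-0.3963  0.0757]]
stand [0.4471 0.2892 1.984 ] 113.67736172955617 
 [[  0.6544  23.2418]
 [  0.6145  -1.8607]
 [ -0.7536 -23.5499]
 [ -0.6464   1.2674]
 [-20.13    11.6693]
 [  1.7564  -1.2837]
 [ 18.8951 -12.734 ]
 [ -1.6927   1.5027]]
box [ 0.6434 -0.1382  0.56  ] 32.08640350989951 
 [[-0.7229 -0.3412]
 [-0.0756 -0.8573]
 [ 0.8847  0.4783]
 [-0.0028  0.6212]]
jar top [np.float64(-0.05603611808357023), np.float64(0.045454868429721344)]
dishes [0.4213 0.1188 0.042 ] [np.float64(-0.1466454822536204), np.float64(0.2818473350772095)]
```

Request:
play_rows --deltas '[[[-0.2, 0.2, 0], [-0.13, -0.12, -0.04], 0.4], [[-0.4, 0.4, 0], [-0.25, -0.24, -0.08], 0.4], [[-0.6, 0.5, 0], [-0.37, -0.36, -0.12], 0.4], [[-0.6, 0.5, 0], [-0.47, -0.45, -0.15], 0.4], [[-0.6, 0.5, 0], [-0.545, -0.505, -0.175], 0.4]]'

```text
time: 0.72
eef_pos: [0.2991, 0.2795, 0.3014]
eef_rot: [0.125, 0.971, 0.171, -0.109]
wrist_force: [0.3, 0.6, 0.2]
grip_width: 0.0515
```

```bash
cat > kin.py <<'E'
from h import *
import json,os
def log():
    o=get_obs();L=json.load(open("log.json")) if os.path.exists("log.json") else []
    L.append([list(map(float,o["qpos"])),list(map(float,o["eef_pos"])),list(map(float,o["eef_rot"]))]);json.dump(L,open("log.json","w"));return o
def Rq(q,s4=1,s6=1):
    Z=lambda a:R.from_euler("z",a);Y=lambda a:R.from_euler("y",a)
    return Z(q[0])*Y(q[1]+q[2])*Z(s4*q[3])*Y(q[4])*Z(s6*q[5])*Z(np.pi/2)
E
python3 - <<'E'
from kin import *
json.dump([[[1.213,0.088,1.372,0.0,1.684,-0.103],[0.138,0.532,0.23],[0.127,0.992,-0.001,0]]],open("log.json","w"))
o=log();print({k:np.round(v,3).tolist() for k,v in o.items()})
for s4 in(1,-1):
  for s6 in (1,-1): print(s4,s6,np.degrees((Rq(o["qpos"],s4,s6).inv()*R.from_quat(o["eef_rot"])).magnitude()))
E
```

```text
{'time': 0.725, 'qpos': [0.285, -0.281, 1.622, 0.42, 1.841, -0.924], 'dq': [-1.065, 0.175, -0.349, 0.026, 0.583, -0.903], 'joint_torque': [3.857, -21.1, -29.889, 1.581, -0.058, 0.726], 'eef_pos': [0.299, 0.279, 0.301], 'eef_rot': [0.125, 0.971, 0.171, -0.109], 'wrist_force': [0.276, 0.645, 0.159], 'ft_torque': [-0.113, -0.105, -0.015], 'grip_width': 0.051}
1 1 2.442464225769753e-14
1 -1 105.91666563060085
-1 1 48.14641072459326
-1 -1 124.84020864380051
```

```bash
cat >> kin.py <<'E'
def tool(h,p,sg=1):
    h,p=np.radians(h),np.radians(p);z=np.array([np.cos(p)*np.cos(h),np.cos(p)*np.sin(h),-np.sin(p)])
    y=sg*np.array([-np.sin(h),np.cos(h),0]);x=np.cross(y,z);return R.from_matrix(np.c_[x,y,z])
def wristang(Rt,j1,a):
    M=(R.from_euler("y",-a)*R.from_euler("z",-j1)*Rt*R.from_euler("z",-np.pi/2)).as_matrix()
    j5=np.arccos(M[2,2]);j4=np.arctan2(M[1,2],M[0,2]);j6=np.arctan2(M[2,1],-M[2,0]);return j4,j5,j6
E
python3 - <<'E'
from kin import *
for h,j1 in((5.8,-.7),(5.8,-.9),(25,-.6),(32,-.5),(32,-.7)):
  for p in(20,35,50):
    for a in(1.4,1.7,2.0):
      print(h,j1,p,a,[np.round(wristang(tool(h,p,s),j1,a),2).tolist() for s in(1,-1)])
E
```

```text
5.8 -0.7 20 1.4 [[0.98, 0.94, -2.63], [0.98, 0.94, 0.51]]
5.8 -0.7 20 1.7 [[1.21, 0.81, -2.98], [1.21, 0.81, 0.16]]
5.8 -0.7 20 2.0 [[1.51, 0.74, 2.88], [1.51, 0.74, -0.26]]
5.8 -0.7 35 1.4 [[0.73, 1.09, -2.5], [0.73, 1.09, 0.65]]
5.8 -0.7 35 1.7 [[0.87, 0.88, -2.75], [0.87, 0.88, 0.39]]
5.8 -0.7 35 2.0 [[1.12, 0.71, -3.11], [1.12, 0.71, 0.03]]
5.8 -0.7 50 1.4 [[0.51, 1.26, -2.41], [0.51, 1.26, 0.73]]
5.8 -0.7 50 1.7 [[0.58, 1.0, -2.58], [0.58, 1.0, 0.56]]
5.8 -0.7 50 2.0 [[0.74, 0.76, -2.82], [0.74, 0.76, 0.32]]
5.8 -0.9 20 1.4 [[1.08, 1.11, -2.75], [1.08, 1.11, 0.39]]
5.8 -0.9 20 1.7 [[1.24, 0.99, -3.07], [1.24, 0.99, 0.07]]
5.8 -0.9 20 2.0 [[1.44, 0.92, 2.86], [1.44, 0.92, -0.28]]
5.8 -0.9 35 1.4 [[0.82, 1.23, -2.65], [0.82, 1.23, 0.49]]
5.8 -0.9 35 1.7 [[0.93, 1.03, -2.91], [0.93, 1.03, 0.24]]
5.8 -0.9 35 2.0 [[1.12, 0.88, 3.06], [1.12, 0.88, -0.08]]
5.8 -0.9 50 1.4 [[0.59, 1.36, -2.59], [0.59, 1.36, 0.56]]
5.8 -0.9 50 1.7 [[0.65, 1.11, -2.77], [0.65, 1.11, 0.37]]
5.8 -0.9 50 2.0 [[0.78, 0.88, -3.0], [0.78, 0.88, 0.14]]
25 -0.6 20 1.4 [[1.09, 1.14, -2.77], [1.09, 1.14, 0.37]]
25 
[... 769 characters left out ...]
1, 0.92, -0.11]]
32 -0.5 50 1.4 [[0.61, 1.39, -2.63], [0.61, 1.39, 0.51]]
32 -0.5 50 1.7 [[0.66, 1.15, -2.82], [0.66, 1.15, 0.32]]
32 -0.5 50 2.0 [[0.78, 0.92, -3.05], [0.78, 0.92, 0.09]]
32 -0.7 20 1.4 [[1.16, 1.34, -2.87], [1.16, 1.34, 0.27]]
32 -0.7 20 1.7 [[1.25, 1.23, 3.12], [1.25, 1.23, -0.02]]
32 -0.7 20 2.0 [[1.36, 1.15, 2.81], [1.36, 1.15, -0.33]]
32 -0.7 35 1.4 [[0.91, 1.42, -2.82], [0.91, 1.42, 0.32]]
32 -0.7 35 1.7 [[0.97, 1.24, -3.07], [0.97, 1.24, 0.07]]
32 -0.7 35 2.0 [[1.08, 1.08, 2.94], [1.08, 1.08, -0.21]]
32 -0.7 50 1.4 [[0.66, 1.51, -2.79], [0.66, 1.51, 0.35]]
32 -0.7 50 1.7 [[0.69, 1.27, -2.98], [0.69, 1.27, 0.16]]
32 -0.7 50 2.0 [[0.78, 1.05, 3.08], [0.78, 1.05, -0.06]]
```

Request:
play_rows --deltas '[[[0, 0, 0], [0, -0.13, -0.05], 0.4], [[0.2, 0.3, 0.2], [0, -0.26, -0.05], 0.4], [[0.2, 0.3, 0.3], [0, -0.36, -0.05], 0.4]]'

```text
time: 1.1
eef_pos: [0.262, 0.142, 0.2745]
eef_rot: [0.182, 0.954, 0.12, -0.206]
wrist_force: [0.2, 0.5, 0.2]
grip_width: 0.0513
```

```bash
python3 - <<'E'
from kin import *
o=log();print({k:np.round(v,3).tolist() for k,v in o.items()})
E
```

```text
{'time': 1.1, 'qpos': [-0.035, -0.307, 1.715, 0.343, 2.094, -1.111], 'dq': [-0.739, -0.19, 0.366, -0.262, 0.275, -0.327], 'joint_torque': [3.103, -16.076, -30.948, 1.541, 1.387, 0.285], 'eef_pos': [0.262, 0.142, 0.275], 'eef_rot': [0.182, 0.954, 0.12, -0.206], 'wrist_force': [0.236, 0.503, 0.219], 'ft_torque': [-0.183, -0.187, 0.063], 'grip_width': 0.051}
```

```bash
cat >> kin.py <<'E'
def rows(pos,Rt,n=5,claw=0.4,step=0.055,rot=10.0,start=None,rel=None):
    "print rows from measured pose towards pos,Rt"
    o=get_obs();p0=np.array(o["eef_pos"]);R0=R.from_quat(o["eef_rot"])
    if start is not None: p0,R0=start
    dp=R0.inv().apply(np.array(pos)-p0)/.4;w=(R0.inv()*Rt).as_rotvec()/np.radians(30)
    need=max(np.linalg.norm(dp)*.4/step,np.linalg.norm(w)*30/rot)
    print("need rows %.1f"%need,"full dp",np.round(dp,3),"w",np.round(w,3))
    out=[]
    for k in range(1,n+1):
        f=min(1,k/max(need,1e-6));ww=w*f
        m=np.abs(ww).max()
        if m>1: ww=ww/m
        d=dp*f
        out.append([[round(float(a),2) for a in ww],[round(float(a),3) for a in d],claw])
    print(json.dumps(out))
def down(az):
    a=np.radians(az);y=np.array([np.cos(a),np.sin(a),0]);z=np.array([0,0,-1.]);return R.from_matrix(np.c_[np.cross(y,z),y,z])
E
python3 - <<'E'
from kin import *
rows([.33,-.05,.28],down(20))
E
```

```text
need rows 5.5 full dp [-0.281 -0.365 -0.217] w [-0.079 -0.943  1.581]
[[[-0.01, -0.17, 0.29], [-0.051, -0.066, -0.039], 0.4], [[-0.03, -0.34, 0.57], [-0.102, -0.132, -0.079], 0.4], [[-0.04, -0.51, 0.86], [-0.153, -0.198, -0.118], 0.4], [[-0.05, -0.6, 1.0], [-0.204, -0.264, -0.157], 0.4], [[-0.05, -0.6, 1.0], [-0.255, -0.33, -0.197], 0.4]]
```

Request:
play_rows --deltas '[[[-0.01, -0.17, 0.29], [-0.051, -0.066, -0.039], 0.4], [[-0.03, -0.34, 0.57], [-0.102, -0.132, -0.079], 0.4], [[-0.04, -0.51, 0.86], [-0.153, -0.198, -0.118], 0.4], [[-0.05, -0.6, 1.0], [-0.204, -0.264, -0.157], 0.4], [[-0.05, -0.6, 1.0], [-0.255, -0.33, -0.197], 0.4]]'

```text
time: 1.72
eef_pos: [0.3239, -0.0307, 0.2811]
eef_rot: [0.439, 0.894, 0.047, -0.075]
wrist_force: [0.6, 0.3, 0.2]
grip_width: 0.0513
```

```bash
python3 - <<'E'
from kin import *
o=log();print(np.round(o["qpos"],3))
rows([.33,-.22,.28],down(-40))
E
```

```text
[-0.377 -0.342  1.665  0.113  1.96  -0.999]
need rows 7.8 full dp [-0.378 -0.277 -0.069] w [-0.2   -0.306  2.582]
[[[-0.03, -0.04, 0.33], [-0.048, -0.035, -0.009], 0.4], [[-0.05, -0.08, 0.66], [-0.097, -0.071, -0.018], 0.4], [[-0.08, -0.12, 0.99], [-0.145, -0.106, -0.027], 0.4], [[-0.08, -0.12, 1.0], [-0.193, -0.141, -0.036], 0.4], [[-0.08, -0.12, 1.0], [-0.241, -0.177, -0.044], 0.4]]
```

Request:
play_rows --deltas '[[[-0.03, -0.04, 0.35], [-0.1, -0.07, -0.02], 0.4], [[-0.05, -0.08, 0.7], [-0.2, -0.14, -0.04], 0.4], [[-0.08, -0.12, 1.0], [-0.3, -0.22, -0.05], 0.4]]'

```text
time: 2.1
eef_pos: [0.3284, -0.1817, 0.2776]
eef_rot: [0.66, 0.749, 0.03, -0.048]
wrist_force: [0.3, 0.6, 0.5]
grip_width: 0.0509
```

```bash
python3 - <<'E'
from kin import *
o=log();print(np.round(o["qpos"],3))
rows([.33,-.27,.26],down(-40),n=4)
E
```

```text
[-0.711 -0.25   1.598  0.065  1.89  -0.819]
need rows 4.8 full dp [-0.223 -0.023  0.02 ] w [-0.121 -0.187  1.571]
[[[-0.03, -0.04, 0.33], [-0.047, -0.005, 0.004], 0.4], [[-0.05, -0.08, 0.66], [-0.094, -0.01, 0.008], 0.4], [[-0.08, -0.12, 0.99], [-0.141, -0.015, 0.012], 0.4], [[-0.08, -0.12, 1.0], [-0.187, -0.019, 0.016], 0.4]]
```

```bash
python3 - <<'E'
from kin import *
Rt=tool(5.77,35,-1);z=Rt.apply([0,0,1]);g=np.array([.4485,-.3245,.062])
rows(g-.1*z+[0,0,.05],Rt,n=5,claw=.3)
rows(g-.1*z+[0,0,.05],tool(-20,60,-1),n=5,claw=.3)
E
```

```text
need rows 10.1 full dp [-0.414  0.053  0.225] w [-1.621  1.28   2.675]
[[[-0.16, 0.13, 0.26], [-0.041, 0.005, 0.022], 0.3], [[-0.32, 0.25, 0.53], [-0.082, 0.01, 0.044], 0.3], [[-0.48, 0.38, 0.79], [-0.123, 0.016, 0.066], 0.3], [[-0.61, 0.48, 1.0], [-0.164, 0.021, 0.089], 0.3], [[-0.61, 0.48, 1.0], [-0.204, 0.026, 0.111], 0.3]]
need rows 11.9 full dp [-0.414  0.053  0.225] w [-1.249  0.525  3.726]
[[[-0.11, 0.04, 0.31], [-0.035, 0.004, 0.019], 0.3], [[-0.21, 0.09, 0.63], [-0.07, 0.009, 0.038], 0.3], [[-0.32, 0.13, 0.94], [-0.105, 0.013, 0.057], 0.3], [[-0.34, 0.14, 1.0], [-0.139, 0.018, 0.076], 0.3], [[-0.34, 0.14, 1.0], [-0.174, 0.022, 0.094], 0.3]]
```

Request:
play_rows --deltas '[[[-0.16, 0.13, 0.26], [-0.04, 0.0, 0.0], 0.3], [[-0.32, 0.25, 0.53], [-0.08, 0.0, 0.01], 0.3], [[-0.48, 0.38, 0.79], [-0.12, 0.0, 0.02], 0.3], [[-0.6, 0.48, 1.0], [-0.16, 0.0, 0.03], 0.3]]'

```text
time: 2.6
eef_pos: [0.3359, -0.2426, 0.258]
eef_rot: [0.821, 0.528, 0.214, -0.045]
wrist_force: [0.0, 0.4, -0.2]
grip_width: 0.0598
```

```bash
python3 - <<'E'
from kin import *
o=log();print(np.round(o["qpos"],3))
Rt=tool(5.77,35,-1);z=Rt.apply([0,0,1]);g=np.array([.4485,-.3245,.062])
rows(g-.1*z+[0,0,.05],Rt,n=5,claw=.3)
E
```

```text
[-1.099 -0.219  1.668  0.433  1.811 -0.592]
need rows 6.3 full dp [-0.252  0.134  0.156] w [-1.024  0.8    1.669]
[[[-0.16, 0.13, 0.26], [-0.04, 0.021, 0.025], 0.3], [[-0.32, 0.25, 0.53], [-0.079, 0.042, 0.049], 0.3], [[-0.48, 0.38, 0.79], [-0.119, 0.063, 0.074], 0.3], [[-0.61, 0.48, 1.0], [-0.159, 0.084, 0.099], 0.3], [[-0.61, 0.48, 1.0], [-0.199, 0.106, 0.123], 0.3]]
```

Request:
play_rows --deltas '[[[-0.16, 0.13, 0.26], [-0.04, 0.02, 0.02], 0.3], [[-0.32, 0.25, 0.53], [-0.08, 0.04, 0.04], 0.3], [[-0.48, 0.38, 0.79], [-0.12, 0.06, 0.06], 0.3], [[-0.6, 0.48, 1.0], [-0.16, 0.08, 0.08], 0.3]]'

```text
time: 3.1
eef_pos: [0.3517, -0.301, 0.208]
eef_rot: [0.893, 0.249, 0.374, -0.036]
wrist_force: [0.7, 0.1, 1.0]
grip_width: 0.0598
```

```bash
python3 - <<'E'
from kin import *
o=log();print(np.round(o["qpos"],3))
Rt=tool(5.77,35,-1);z=Rt.apply([0,0,1]);g=np.array([.4485,-.3245,.062])
rows(g-.1*z+[0,0,.03],Rt,n=5,claw=.3)
L=json.load(open("log.json"));A=[];b=[]
Y=lambda a:R.from_euler("y",a).as_matrix();Z=lambda a:R.from_euler("z",a).as_matrix()
for q,p,r in L[1:]:
    M1=Z(q[0]);M2=M1@Y(q[1]);M3=M1@Y(q[1]+q[2]);M5=R.from_quat(r).as_matrix()
    A.append(np.c_[M1[:,:],M2[:,2],M3[:,[0,2]],M5[:,2]]);b.append(p)
A=np.vstack(A);b=np.hstack(b);x,res,rk,sv=np.linalg.lstsq(A,b,rcond=1e-6)
print(x,rk,np.abs(A@x-b).max(),sv)
E
```

```text
[-1.357 -0.185  1.861  0.759  1.603 -0.361]
need rows 2.6 full dp [-0.111  0.07   0.11 ] w [-0.423  0.326  0.666]
[[[-0.17, 0.13, 0.26], [-0.043, 0.027, 0.043], 0.3], [[-0.33, 0.25, 0.52], [-0.087, 0.054, 0.086], 0.3], [[-0.42, 0.33, 0.67], [-0.111, 0.07, 0.11], 0.3], [[-0.42, 0.33, 0.67], [-0.111, 0.07, 0.11], 0.3], [[-0.42, 0.33, 0.67], [-0.111, 0.07, 0.11], 0.3]]
[-6.30228884e-16  5.66000000e-02  1.52600000e-01  4.49000000e-01
  1.00700000e-01  4.99800000e-01  3.24800000e-01] 7 5.551115123125783e-16 [4.76537312 3.53549218 2.53625812 0.52219944 0.21141068 0.19424942
 0.06155652]
```

Request:
play_rows --deltas '[[[-0.17, 0.13, 0.26], [-0.04, 0.03, 0.02], 0.3], [[-0.33, 0.25, 0.52], [-0.09, 0.06, 0.05], 0.3], [[-0.42, 0.33, 0.67], [-0.11, 0.07, 0.09], 0.3], [[-0.42, 0.33, 0.67], [-0.11, 0.07, 0.11], 0.3]]'

```text
time: 3.6
eef_pos: [0.3673, -0.331, 0.1486]
eef_rot: [0.886, 0.046, 0.461, -0.026]
wrist_force: [0.1, 0.1, 0.2]
grip_width: 0.0595
```

```bash
cat >> kin.py <<'E'
LIM=np.array([[-3.1,3.1],[-0.76,2.03],[0.27,2.55],[-1.08,4.22],[0.17,2.65],[-2.57,2.57]])
def fk(q):
    Y=lambda a:R.from_euler("y",a).as_matrix();Z=lambda a:R.from_euler("z",a).as_matrix()
    M1=Z(q[0]);M2=M1@Y(q[1]);M3=M1@Y(q[1]+q[2]);Rr=Rq(q)
    return M1@[0,.0566,.1526]+.449*M2[:,2]+M3@[.1007,0,.4998]+.3248*Rr.as_matrix()[:,2],Rr
def ik(p,Rt):
    w=np.array(p)-.3248*Rt.as_matrix()[:,2];r=np.hypot(w[0],w[1])
    x=np.sqrt(r*r-.0566**2);j1=np.arctan2(w[1],w[0])-np.arctan2(.0566,x);z=w[2]-.1526
    L2=np.hypot(.1007,.4998);g=np.arctan2(.1007,.4998);D=np.hypot(x,z)
    c=(D*D-.449**2-L2**2)/(2*.449*L2)
    if abs(c)>1: return None
    e=np.arccos(c);j3=e-g;  # elbow angle to wrist line
    j2=np.arctan2(x,z)-np.arctan2(L2*np.sin(e),.449+L2*np.cos(e))
    j4,j5,j6=wristang(Rt,j1,j2+j3);q=np.array([j1,j2,j3,j4,j5,j6])
    return q,bool(np.all(q>LIM[:,0]+.02)&np.all(q<LIM[:,1]-.02)),w
BIN=np.array([.6731,-.0749,.4354])
def b2w(l):
    c,s=np.cos(BIN[2]),np.sin(BIN[2]);l=np.array(l)/1000.;return np.array([BIN[0]+c*l[0]-s*l[1],BIN[1]+s*l[0]+c*l[1],l[2]])
E
python3 - <<'E'
from kin import *
np.set_printoptions(precision=3,suppress=True)
o=log();r=ik(o["eef_pos"],R.from_quat(o["eef_rot"]));print(r,o["qpos"])
for p in (20,35,45):
  Rt=tool(24.95,p,-1);z=Rt.apply([0,0,1])
  for l in((-165,-130,80),(-129,-130,262),(-129,-190,262),(-129,-190,400)):
    print("post",p,l,ik(b2w(l)+.019*z,Rt))
for p in (30,45,55):
  Rt=tool(32,p,-1);z=Rt.apply([0,0,1])
  for l in((-70,-45,140),(-70,-45,240),(-170,-45,300)):
    print("box",p,l,ik(b2w(l)+.019*z,Rt))
# stand placements, yaw 70 deg or 250
for hd in(70,-110):
  for p in(20,45,60): 
    Rt=tool(hd,p,-1);z=Rt.apply([0,0,1]);print("stand",hd,p,ik(np.array([.447,.289,.14])+.019*z,Rt))
Rt=tool(5.77,35,-1);z=Rt.apply([0,0,1]);g=np.array([.4485,-.3245,.062])
print(ik(g+.019*z,Rt))
E
```

```text
(array([-1.444, -0.151,  2.062,  0.991,  1.364, -0.267]), True, array([ 0.103, -0.36 ,  0.335])) [-1.444 -0.151  2.062  0.991  1.364 -0.267]
post 20 (-165, -130, 80) (array([-0.993,  0.37 ,  1.862,  1.372,  1.25 , -0.604]), True, array([ 0.318, -0.384,  0.185]))
post 20 (-129, -130, 262) (array([-0.922,  0.115,  1.73 ,  1.279,  1.283, -0.193]), True, array([ 0.35 , -0.368,  0.367]))
post 20 (-129, -190, 262) (array([-0.945,  0.234,  1.59 ,  1.27 ,  1.31 , -0.18 ]), True, array([ 0.376, -0.423,  0.367]))
post 20 (-129, -190, 400) (array([-0.945,  0.137,  1.418,  1.213,  1.397,  0.081]), True, array([ 0.376, -0.423,  0.505]))
post 35 (-165, -130, 80) (array([-0.92 ,  0.265,  1.813,  1.091,  1.125, -0.328]), True, array([ 0.351, -0.368,  0.255]))
post 35 (-129, -130, 262) (array([-0.852,  0.078,  1.619,  0.969,  1.267,  0.059]), True, array([ 0.384, -0.353,  0.437]))
post 35 (-129, -190, 262) (array([-0.881,  0.199,  1.482,  0.967,  1.299,  0.055]), True, array([ 0.409, -0.407,  0.437]))
post 35 (-129, -190, 400) (array([-0.881,  0.146,  1.269,  0.924,  1.457,  0.275]), True, array([ 0.
[... 1635 characters left out ...]
.191,  1.392,  1.187, -0.498]), True, array([0.349, 0.019, 0.245]))
stand 70 45 (array([ 0.078, -0.16 ,  2.021,  0.826,  1.067,  0.089]), True, array([0.373, 0.086, 0.356]))
stand 70 60 (array([ 0.218, -0.123,  1.884,  0.485,  1.129,  0.412]), True, array([0.395, 0.145, 0.405]))
stand -110 20 (array([ 0.725,  0.794,  1.03 , -0.694,  2.366, -2.29 ]), True, array([0.545, 0.559, 0.245]))
stand -110 45 (array([ 0.678,  0.555,  1.173, -0.432,  2.079, -2.195]), True, array([0.521, 0.492, 0.356]))
stand -110 60 (array([ 0.628,  0.399,  1.295, -0.298,  1.881, -2.193]), True, array([0.499, 0.433, 0.405]))
(array([-1.194,  0.089,  2.074,  1.151,  1.041, -0.389]), True, array([ 0.199, -0.35 ,  0.237]))
```

```bash
python3 - <<'E'
from kin import *
c=calibration("wrist");p,d=capture("wrist");cv2.imwrite("pics/w1.png",p[:,:,::-1])
print(c["world_to_cam"])
Rt=tool(5.77,35,-1);z=Rt.apply([0,0,1]);g=np.array([.4485,-.3245,.062])
rows(g-.06*z,Rt,n=5,claw=.3)
E
```

```text
[[ 0.10416294 -0.99455319 -0.00374621 -0.36818097]
 [-0.78161589 -0.07953094 -0.61866908  0.38201613]
 [ 0.61500137  0.06737049 -0.78564275  0.07079682]
 [ 0.          0.          0.          1.        ]]
need rows 1.1 full dp [-0.063  0.005  0.14 ] w [-0.014  0.     0.003]
[[[-0.01, 0.0, 0.0], [-0.056, 0.004, 0.125], 0.3], [[-0.01, 0.0, 0.0], [-0.063, 0.005, 0.14], 0.3], [[-0.01, 0.0, 0.0], [-0.063, 0.005, 0.14], 0.3], [[-0.01, 0.0, 0.0], [-0.063, 0.005, 0.14], 0.3], [[-0.01, 0.0, 0.0], [-0.063, 0.005, 0.14], 0.3]]
```

View pics/w1.png

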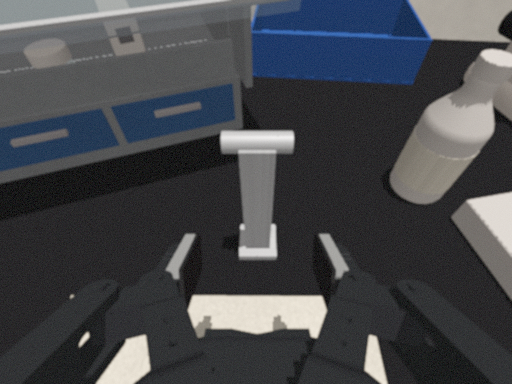

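```bash
python3 - <<'E'
from kin import *
f=[.4485,-.3245,.1006];c,s=np.cos(f[2]),np.sin(f[2])
P=np.array([[0,25,152],[0,-25,152],[-20,20,0],[-20,-20,0],[20,20,10]])/1e3
W=np.c_[f[0]+c*P[:,0]-s*P[:,1],f[1]+s*P[:,0]+c*P[:,1],P[:,2]]
print(w2pix("wrist",W))
# bin features through BIN
B=[(-115,-173,0),(-115,173,0),(-111,-165,135),(-170,-215,198),(-170,-165,198),(-111,165,135)]
print(w2pix("wrist",np.array([b2w(x) for x in B])))
E
```

```text
[[223.20314263 142.05824846]
 [292.73705132 142.18928141]
 [239.53588484 259.51937708]
 [276.11060147 259.66607664]
 [240.59340416 223.44449615]]
[[242.5572194  130.34790908]
 [ -7.4660443  185.94420966]
 [230.45197288  40.6427722 ]
 [293.92799421  -9.83469552]
 [242.83464792  -3.43723657]
 [-99.11884134  92.00125847]]
```

Request:
play_rows --deltas '[[[0, 0, 0], [-0.045, 0.004, 0.04], 0.3], [[0, 0, 0], [-0.06, 0.005, 0.1], 0.3], [[0, 0, 0], [-0.063, 0.005, 0.14], 0.3], [[0, 0, 0], [-0.063, 0.005, 0.14], 0.3]]'

```text
time: 4.15
eef_pos: [0.4002, -0.3307, 0.0985]
eef_rot: [0.886, 0.049, 0.461, -0.025]
wrist_force: [0.8, -0.7, -0.3]
grip_width: 0.0599
```

```bash
python3 - <<'E'
from kin import *
Rt=tool(5.77,35,-1);z=Rt.apply([0,0,1]);g=np.array([.4485,-.3245,.062])
rows(g+.019*z,Rt,n=5,claw=.3)
E
```

```text
need rows 1.5 full dp [-0.005 -0.002  0.2  ] w [-0.013 -0.001  0.011]
[[[-0.01, -0.0, 0.01], [-0.003, -0.001, 0.137], 0.3], [[-0.01, -0.0, 0.01], [-0.005, -0.002, 0.2], 0.3], [[-0.01, -0.0, 0.01], [-0.005, -0.002, 0.2], 0.3], [[-0.01, -0.0, 0.01], [-0.005, -0.002, 0.2], 0.3], [[-0.01, -0.0, 0.01], [-0.005, -0.002, 0.2], 0.3]]
```

Request:
play_rows --deltas '[[[0, 0, 0], [-0.002, -0.001, 0.08], 0.3], [[0, 0, 0], [-0.004, -0.002, 0.15], 0.3], [[0, 0, 0], [-0.005, -0.002, 0.2], 0.3], [[0, 0, 0], [-0.005, -0.002, 0.2], 0.3]]'

```text
time: 4.65
eef_pos: [0.4639, -0.3233, 0.0511]
eef_rot: [0.886, 0.048, 0.461, -0.025]
wrist_force: [0.5, 1.4, -0.0]
grip_width: 0.0601
```

Request:
play_rows --deltas '[[[0, 0, 0], [0, 0, 0], 0.7], [[0, 0, 0], [0, 0, 0], 1.0], [[0, 0, 0], [0, 0, 0], 1.0], [[0, 0, 0], [0, 0, 0], 1.0]]' --force 70

```text
time: 5.15
eef_pos: [0.4633, -0.324, 0.0519]
eef_rot: [0.885, 0.047, 0.462, -0.024]
wrist_force: [-4.8, 0.9, 5.4]
grip_width: 0.0252
```

```bash
python3 - <<'E'
from kin import *
o=get_obs();print(o["eef_pos"],o["wrist_force"],o["grip_width"])
p,d=capture("wrist");cv2.imwrite("pics/w2.png",p[:,:,::-1])
E
```

```text
[ 0.46333021 -0.32402514  0.05185854] [-4.84941847  0.86218428  5.44827362] 0.02524282664612613
```

View pics/w2.png

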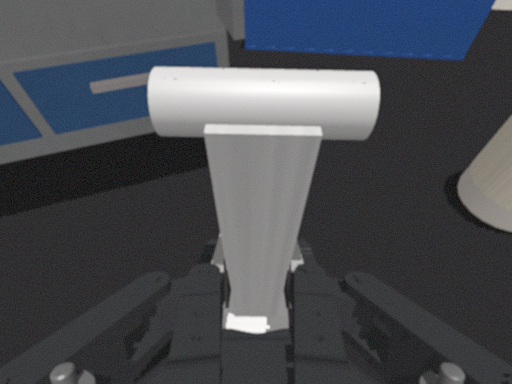

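```bash
cat > post.py <<'E'
from kin import *
T0=([.4633,-.3240,.0519],[0.885,0.047,0.462,-0.024])
R0=R.from_quat(T0[1]);Rp=R.from_euler("z",.1006);P0=np.array([.4485,-.3245,0])
Grel=Rp.inv().apply(np.array(T0[0])-P0);Rrel=Rp.inv()*R0
def tgt(x,y,z,yaw=None):
    Rb=R.from_euler("z",BIN[2] if yaw is None else yaw);return b2w([x,y,z])+Rb.apply(Grel),Rb*Rrel
def postnow():
    o=get_obs();Rt=R.from_quat(o["eef_rot"]);Rp=Rt*Rrel.inv();p=np.array(o["eef_pos"])-Rp.apply(Grel)
    d=p[:2]-BIN[:2];c,s=np.cos(BIN[2]),np.sin(BIN[2])
    return np.round([1e3*(c*d[0]+s*d[1]),1e3*(-s*d[0]+c*d[1]),1e3*p[2]],1),np.round(np.degrees(Rp.as_euler("zyx")),1)
def waypoints(ws,claw=1.0):
    o=get_obs();p0=np.array(o["eef_pos"]);R0=R.from_quat(o["eef_rot"]);out=[];pp,pr=p0,R0
    for w in ws:
        p,r=tgt(*w);dp=R0.inv().apply(p-p0)/.4;v=(R0.inv()*r).as_rotvec()/np.radians(30)
        print(w,"step mm %.0f deg %.1f"%(1e3*np.linalg.norm(p-pp),np.degrees((pr.inv()*r).magnitude())));pp,pr=p,r
        out.append([[round(float(a),2) for a in v],[round(float(a),3) for a in dp],claw])
    print(json.dumps(out))
E
python3 - <<'E'
from post import *
print(postnow())
waypoints([(-309,-131,6,.1006),(-309,-131,14,.1006),(-290,-128,15,.2),(-270,-124,15,.3),(-245,-120,15,.38)])
E
```

```text
(array([-308.9, -131.6,   -0. ]), array([ 5.8,  0. , -0. ]))
(-309, -131, 6, 0.1006) step mm 6 deg 0.0
(-309, -131, 14, 0.1006) step mm 8 deg 0.0
(-290, -128, 15, 0.2) step mm 20 deg 5.7
(-270, -124, 15, 0.3) step mm 21 deg 5.7
(-245, -120, 15, 0.38) step mm 26 deg 4.6
[[[-0.0, 0.0, 0.0], [0.012, -0.001, -0.009], 1.0], [[-0.0, 0.0, 0.0], [0.028, -0.001, -0.021], 1.0], [[0.16, 0.0, -0.11], [0.055, -0.027, 0.013], 1.0], [[0.31, 0.0, -0.22], [0.08, -0.057, 0.049], 1.0], [[0.44, 0.0, -0.3], [0.112, -0.089, 0.094], 1.0]]
```

Request:
play_rows --deltas '[[[0, 0, 0], [0.012, -0.001, -0.009], 1], [[0, 0, 0], [0.028, -0.001, -0.021], 1], [[0.16, 0, -0.11], [0.055, -0.027, 0.013], 1], [[0.31, 0, -0.22], [0.08, -0.057, 0.049], 1], [[0.44, 0, -0.3], [0.112, -0.089, 0.094], 1]]' --force 110

```text
time: 5.82
eef_pos: [0.5159, -0.2823, 0.0657]
eef_rot: [0.871, 0.17, 0.453, -0.09]
wrist_force: [0.5, 0.1, -1.2]
grip_width: 0.0245
```

```bash
python3 - <<'E'
from post import *
o=get_obs();print(postnow(),o["wrist_force"])
waypoints([(-225,-115,15),(-205,-112,15),(-185,-112,15),(-168,-112,15),(-161,-112,16)])
p,d=capture("wrist");cv2.imwrite("pics/w3.png",p[:,:,::-1])
E
```

```text
(array([-244.8, -119.8,   13.9]), array([21.9,  0.2,  0.2])) [ 0.52981465  0.07935561 -1.21992194]
(-225, -115, 15) step mm 21 deg 3.1
(-205, -112, 15) step mm 20 deg 0.0
(-185, -112, 15) step mm 20 deg 0.0
(-168, -112, 15) step mm 17 deg 0.0
(-161, -112, 16) step mm 7 deg 0.0
[[[0.08, 0.0, -0.07], [0.03, -0.017, 0.038], 1.0], [[0.08, 0.0, -0.07], [0.059, -0.027, 0.079], 1.0], [[0.08, 0.0, -0.07], [0.087, -0.029, 0.12], 1.0], [[0.08, 0.0, -0.07], [0.112, -0.031, 0.155], 1.0], [[0.08, 0.0, -0.07], [0.124, -0.032, 0.167], 1.0]]
```

View pics/w3.png

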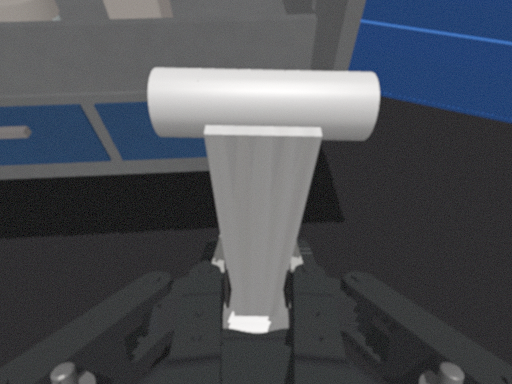

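Request:
play_rows --deltas '[[[0.08, 0, -0.07], [0.03, -0.017, 0.038], 1], [[0.08, 0, -0.07], [0.059, -0.027, 0.079], 1], [[0.08, 0, -0.07], [0.087, -0.029, 0.12], 1], [[0.08, 0, -0.07], [0.112, -0.031, 0.155], 1], [[0.08, 0, -0.07], [0.122, -0.032, 0.168], 1]]'

```text
time: 6.5
eef_pos: [0.5883, -0.2385, 0.0673]
eef_rot: [0.865, 0.195, 0.451, -0.1]
wrist_force: [-0.1, 0.2, -2.3]
grip_width: 0.0243
```

```bash
python3 - <<'E'
from post import *
o=get_obs();print(postnow(),o["wrist_force"])
waypoints([(-162,-112,16),(-162,-112,28),(-163,-112,40),(-163,-112,52)])
p,d=capture("scene");crop(p,190,110,390,330,3,"pics/s2.png")
E
```

```text
(array([-160.7, -111.7,   15.4]), array([25. ,  0. , -0.1])) [-0.12482449  0.15335285 -2.28811376]
(-162, -112, 16) step mm 2 deg 0.2
(-162, -112, 28) step mm 12 deg 0.0
(-163, -112, 40) step mm 12 deg 0.0
(-163, -112, 52) step mm 12 deg 0.0
[[[0.0, 0.0, 0.0], [-0.001, 0.001, -0.004], 1.0], [[0.0, 0.0, 0.0], [0.024, 0.001, -0.021], 1.0], [[0.0, 0.0, 0.0], [0.047, 0.001, -0.04], 1.0], [[0.0, 0.0, 0.0], [0.072, 0.001, -0.057], 1.0]]
```

View pics/s2.png

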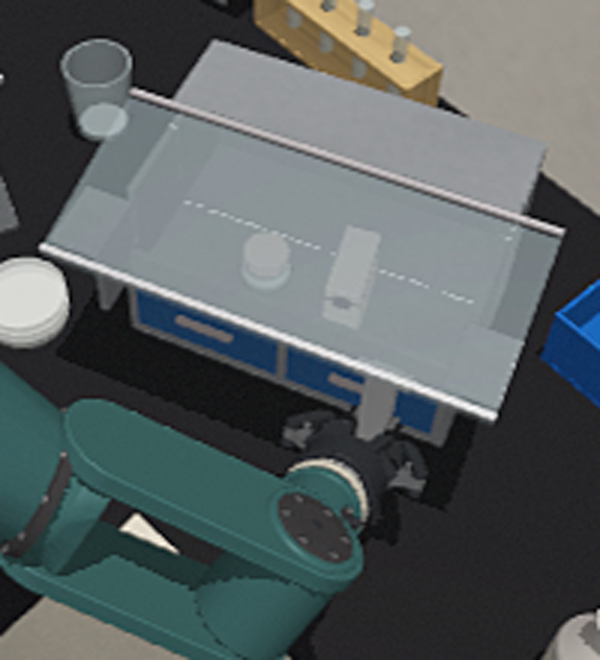

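```bash
cat >> post.py <<'E'
from scipy.optimize import brentq
def arc(z,s=168):
    a=brentq(lambda a:228+s*np.sin(a)-8*np.cos(a)-(z+152),-.3,1.4);return round(float(-s*np.cos(a)-8*np.sin(a)),1),round(float(a+.1745),2)
E
python3 - <<'E'
from post import *
for z in range(30,225,15): print(z,arc(z),arc(z,177))
waypoints([(arc(z)[0],-112,z) for z in(30,45,60,75,90)])
E
```

```text
30 (-161.8, -0.05) (-171.1, -0.04)
45 (-165.3, 0.04) (-174.4, 0.04)
60 (-167.4, 0.13) (-176.5, 0.13)
75 (-168.2, 0.22) (-177.2, 0.21)
90 (-167.6, 0.31) (-176.6, 0.3)
105 (-165.7, 0.4) (-174.8, 0.38)
120 (-162.3, 0.49) (-171.6, 0.47)
135 (-157.5, 0.58) (-167.1, 0.56)
150 (-151.0, 0.68) (-161.0, 0.65)
165 (-142.7, 0.78) (-153.2, 0.75)
180 (-132.2, 0.89) (-143.4, 0.85)
195 (-118.9, 1.01) (-131.3, 0.96)
210 (-101.6, 1.14) (-115.9, 1.08)
(-161.8, -112, 30) step mm 14 deg 0.1
(-165.3, -112, 45) step mm 15 deg 0.0
(-167.4, -112, 60) step mm 15 deg 0.0
(-168.2, -112, 75) step mm 15 deg 0.0
(-167.6, -112, 90) step mm 15 deg 0.0
[[[0.0, 0.0, 0.0], [0.028, 0.001, -0.023], 1.0], [[0.0, 0.0, 0.0], [0.053, 0.001, -0.052], 1.0], [[0.0, 0.0, 0.0], [0.081, 0.001, -0.078], 1.0], [[0.0, 0.0, 0.0], [0.111, 0.001, -0.101], 1.0], [[0.0, 0.0, 0.0], [0.142, 0.002, -0.121], 1.0]]
```

Request:
play_rows --deltas '[[[0, 0, 0], [0.028, 0.001, -0.023], 1], [[0, 0, 0], [0.053, 0.001, -0.052], 1], [[0, 0, 0], [0.081, 0.001, -0.078], 1]]'

```text
time: 6.92
eef_pos: [0.5809, -0.2427, 0.1123]
eef_rot: [0.866, 0.194, 0.451, -0.099]
wrist_force: [2.3, 1.4, -7.1]
grip_width: 0.0247
```

```bash
python3 - <<'E'
from post import *
o=get_obs();print(postnow(),o["wrist_force"])
p,d=capture("scene");crop(p,190,110,390,330,3,"pics/s3.png")
p,d=capture("wrist");cv2.imwrite("pics/w4.png",p[:,:,::-1])
waypoints([(arc(z)[0],-112,z) for z in(75,90,105,120,135)])
E
```

```text
(array([-169.3, -112.4,   60.5]), array([24.9,  0.1, -0.2])) [ 2.34935251  1.42198809 -7.14297968]
(-168.2, -112, 75) step mm 13 deg 0.3
(-167.6, -112, 90) step mm 15 deg 0.0
(-165.7, -112, 105) step mm 15 deg 0.0
(-162.3, -112, 120) step mm 15 deg 0.0
(-157.5, -112, 135) step mm 16 deg 0.0
[[[0.01, 0.0, 0.01], [0.027, -0.002, -0.017], 1.0], [[0.01, 0.0, 0.01], [0.059, -0.002, -0.037], 1.0], [[0.01, 0.0, 0.01], [0.092, -0.002, -0.055], 1.0], [[0.01, 0.0, 0.01], [0.128, -0.002, -0.07], 1.0], [[0.01, 0.0, 0.01], [0.165, -0.001, -0.081], 1.0]]
```

View pics/s3.png

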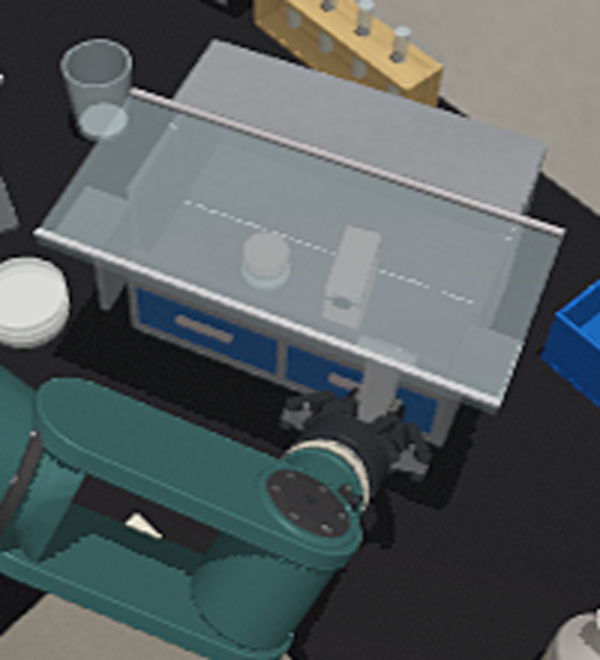

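View pics/w4.png

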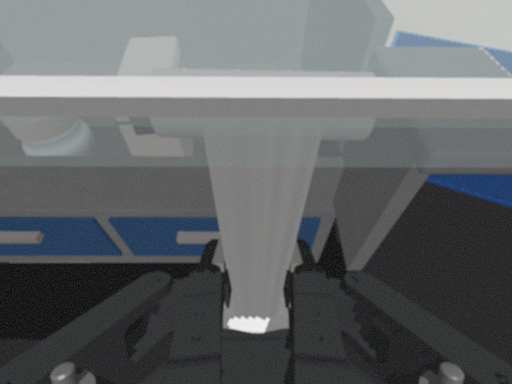

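Request:
play_rows --deltas '[[[0, 0, 0], [0.028, -0.002, -0.015], 1], [[0, 0, 0], [0.061, -0.002, -0.034], 1], [[0, 0, 0], [0.094, -0.002, -0.052], 1], [[0, 0, 0], [0.13, -0.002, -0.067], 1], [[0, 0, 0], [0.167, -0.002, -0.078], 1]]'

```text
time: 7.65
eef_pos: [0.5928, -0.2356, 0.1852]
eef_rot: [0.865, 0.195, 0.451, -0.1]
wrist_force: [0.2, -1.6, -8.4]
grip_width: 0.0245
```

```bash
python3 - <<'E'
from post import *
o=get_obs();print(postnow(),o["wrist_force"],arc(postnow()[0][2]))
waypoints([(arc(z)[0]+2,-112,z) for z in(150,165,178,190,202)])
E
```

```text
(array([-155.5, -110.9,  133.3]), array([25. ,  0.1, -0.1])) [ 0.15045929 -1.55463069 -8.35937197] (-158.1, 0.57)
(-149.0, -112, 150) step mm 18 deg 0.2
(-140.7, -112, 165) step mm 17 deg 0.0
(-131.7, -112, 178) step mm 16 deg 0.0
(-121.7, -112, 190) step mm 16 deg 0.0
(-109.4, -112, 202) step mm 17 deg 0.0
[[[0.0, 0.0, 0.0], [0.043, 0.003, -0.011], 1.0], [[0.0, 0.0, 0.0], [0.086, 0.003, -0.015], 1.0], [[0.0, 0.0, 0.0], [0.126, 0.004, -0.016], 1.0], [[0.0, 0.0, 0.0], [0.164, 0.004, -0.012], 1.0], [[0.0, 0.0, 0.0], [0.207, 0.004, -0.004], 1.0]]
```

Request:
play_rows --deltas '[[[0, 0, 0], [0.043, 0.003, -0.011], 1], [[0, 0, 0], [0.086, 0.003, -0.015], 1], [[0, 0, 0], [0.126, 0.004, -0.016], 1], [[0, 0, 0], [0.164, 0.004, -0.012], 1], [[0, 0, 0], [0.207, 0.004, -0.004], 1]]'

```text
time: 8.28
eef_pos: [0.6352, -0.217, 0.2532]
eef_rot: [0.866, 0.194, 0.451, -0.1]
wrist_force: [-2.0, -0.8, -9.6]
grip_width: 0.0245
```

```bash
python3 - <<'E'
from post import *
o=get_obs();print(postnow(),o["wrist_force"],arc(postnow()[0][2]))
p,d=capture("wrist");cv2.imwrite("pics/w5.png",p[:,:,::-1])
p,d=capture("scene");crop(p,190,90,390,310,3,"pics/s5.png")
waypoints([(-106,-112,210),(-102,-112,216),(-102,-130,216),(-102,-150,216),(-102,-170,216)])
E
```

```text
(array([-109.2, -112. ,  201.3]), array([25. ,  0.1, -0.1])) [-2.04699623 -0.76125742 -9.61244231] (-112.2, 1.06)
(-106, -112, 210) step mm 7 deg 0.3
(-102, -112, 216) step mm 7 deg 0.0
(-102, -130, 216) step mm 18 deg 0.0
(-102, -150, 216) step mm 20 deg 0.0
(-102, -170, 216) step mm 20 deg 0.0
[[[0.0, -0.0, 0.01], [0.016, -0.001, -0.005], 1.0], [[0.0, -0.0, 0.01], [0.034, -0.001, -0.005], 1.0], [[0.0, -0.0, 0.01], [0.034, 0.044, -0.005], 1.0], [[0.0, -0.0, 0.01], [0.033, 0.094, -0.005], 1.0], [[0.0, -0.0, 0.01], [0.033, 0.144, -0.005], 1.0]]
```

View pics/w5.png

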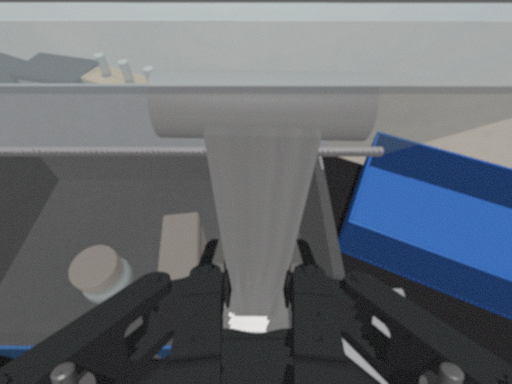

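View pics/s5.png

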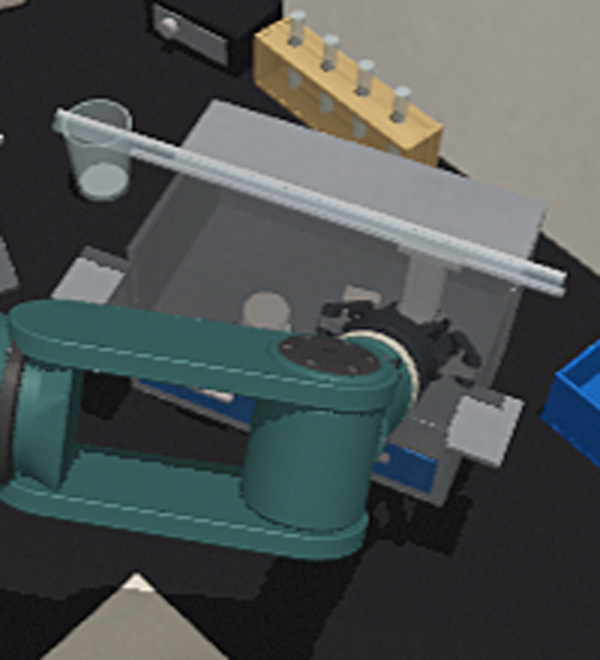

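```bash
python3 - <<'E'
from post import *
waypoints([(-102,-112,209),(-96,-114,216),(-96,-130,216),(-96,-150,216),(-96,-170,216)])
E
```

```text
(-102, -112, 209) step mm 8 deg 0.3
(-96, -114, 216) step mm 9 deg 0.0
(-96, -130, 216) step mm 16 deg 0.0
(-96, -150, 216) step mm 20 deg 0.0
(-96, -170, 216) step mm 20 deg 0.0
[[[0.0, -0.0, 0.01], [0.02, -0.001, 0.005], 1.0], [[0.0, -0.0, 0.01], [0.043, 0.004, 0.007], 1.0], [[0.0, -0.0, 0.01], [0.042, 0.044, 0.007], 1.0], [[0.0, -0.0, 0.01], [0.042, 0.094, 0.007], 1.0], [[0.0, -0.0, 0.01], [0.041, 0.144, 0.007], 1.0]]
```

Request:
play_rows --deltas '[[[0, 0, 0], [0.02, 0, 0.005], 1], [[0, 0, 0], [0.043, 0.004, 0.007], 1], [[0, 0, 0], [0.043, 0.04, 0.007], 1], [[0, 0, 0], [0.043, 0.09, 0.007], 1], [[0, 0, 0], [0.043, 0.144, 0.007], 1]]'

```text
time: 9.0
eef_pos: [0.6706, -0.2644, 0.2666]
eef_rot: [0.865, 0.195, 0.452, -0.1]
wrist_force: [-6.2, 0.6, -5.7]
grip_width: 0.0246
```

```bash
python3 - <<'E'
from post import *
o=get_obs();print(postnow(),o["wrist_force"])
waypoints([(-96,-182,216),(-98,-190,215),(-105,-190,212),(-112,-190,208)])
E
```

```text
(array([ -97. , -169.9,  214.7]), array([25. , -0. , -0.1])) [-6.18383804  0.62215852 -5.69164668]
(-96, -182, 216) step mm 12 deg 0.1
(-98, -190, 215) step mm 8 deg 0.0
(-105, -190, 212) step mm 8 deg 0.0
(-112, -190, 208) step mm 8 deg 0.0
[[[-0.0, 0.0, 0.0], [0.004, 0.03, 0.0], 1.0], [[-0.0, 0.0, 0.0], [-0.001, 0.05, -0.003], 1.0], [[-0.0, 0.0, 0.0], [-0.017, 0.05, -0.013], 1.0], [[-0.0, 0.0, 0.0], [-0.036, 0.05, -0.021], 1.0]]
```

Request:
play_rows --deltas '[[[0, 0, 0], [0.004, 0.03, 0], 1], [[0, 0, 0], [-0.001, 0.05, -0.003], 1], [[0, 0, 0], [-0.017, 0.05, -0.013], 1], [[0, 0, 0], [-0.036, 0.05, -0.021], 1]]'

```text
time: 9.5
eef_pos: [0.665, -0.2902, 0.2582]
eef_rot: [0.866, 0.193, 0.451, -0.099]
wrist_force: [-1.7, -3.3, -8.9]
grip_width: 0.025
```

```bash
python3 - <<'E'
from post import *
o=get_obs();print(postnow(),o["wrist_force"])
p,d=capture("wrist");cv2.imwrite("pics/w6.png",p[:,:,::-1])
p,d=capture("scene");crop(p,190,90,390,310,3,"pics/s6.png")
waypoints([(-117,-190,205),(-122,-190,202),(-125,-190,200)])
E
```

```text
(array([-113. , -190.9,  206.3]), array([24.8,  0. , -0.1])) [-1.69227279 -3.33930448 -8.88201553]
(-117, -190, 205) step mm 4 deg 0.2
(-122, -190, 202) step mm 6 deg 0.0
(-125, -190, 200) step mm 4 deg 0.0
[[[0.01, 0.0, -0.0], [-0.007, -0.002, -0.006], 1.0], [[0.01, 0.0, -0.0], [-0.021, -0.002, -0.012], 1.0], [[0.01, 0.0, -0.0], [-0.029, -0.002, -0.015], 1.0]]
```

View pics/w6.png

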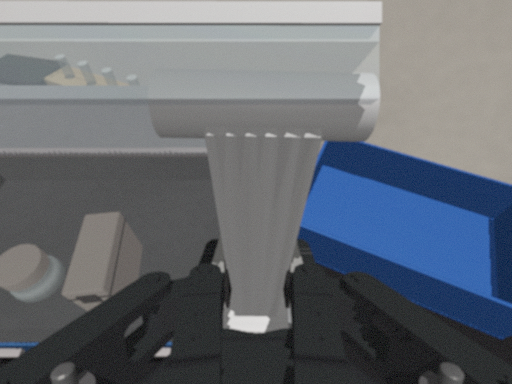

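View pics/s6.png

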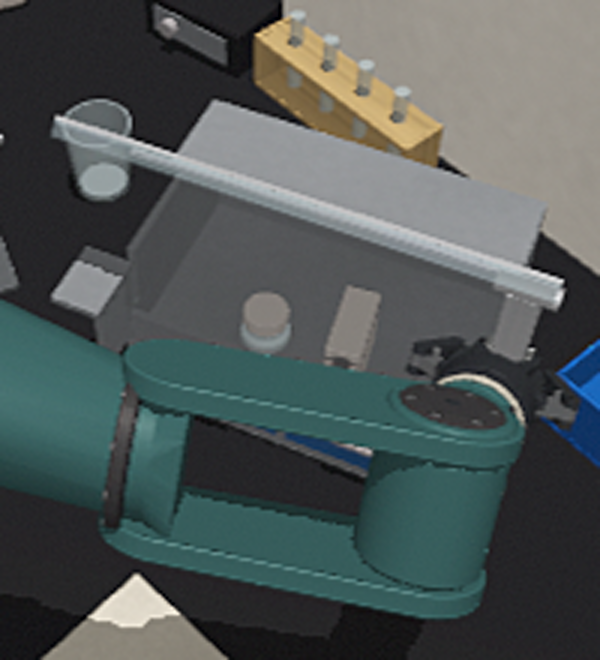

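Request:
play_rows --deltas '[[[0, 0, 0], [-0.007, -0.001, -0.006], 1], [[0, 0, 0], [-0.021, -0.001, -0.012], 1], [[0, 0, 0], [-0.029, -0.001, -0.015], 1], [[0, 0, 0], [-0.029, -0.001, -0.015], 1]]'

```text
time: 10.1
eef_pos: [0.6545, -0.2934, 0.2518]
eef_rot: [0.865, 0.194, 0.451, -0.1]
wrist_force: [1.5, -1.4, -12.3]
grip_width: 0.0246
```

```bash
python3 - <<'E'
from post import *
o=get_obs();print(postnow(),o["wrist_force"],o["ft_torque"])
waypoints([(-127,-190,199),(-127,-190,198),(-127,-190,197)])
E
```

```text
(array([-123.9, -189.3,  199.9]), array([24.9,  0.1, -0.1])) [  1.45283943  -1.38705665 -12.32281961] [-0.85018665  1.56674937 -0.19447995]
(-127, -190, 199) step mm 3 deg 0.1
(-127, -190, 198) step mm 1 deg 0.0
(-127, -190, 197) step mm 1 deg 0.0
[[[0.0, 0.0, 0.0], [-0.006, 0.002, -0.005], 1.0], [[0.0, 0.0, 0.0], [-0.008, 0.002, -0.004], 1.0], [[0.0, 0.0, 0.0], [-0.011, 0.002, -0.002], 1.0]]
```

Request:
play_rows --deltas '[[[0, 0, 0], [-0.005, 0.001, -0.003], 1], [[0, 0, 0], [-0.008, 0.001, -0.003], 1], [[0, 0, 0], [-0.008, 0.001, -0.003], 1]]'

```text
time: 10.48
eef_pos: [0.6526, -0.2942, 0.2502]
eef_rot: [0.865, 0.195, 0.451, -0.101]
wrist_force: [5.1, 0.8, -12.2]
grip_width: 0.0245
```

```bash
python3 - <<'E'
from post import *
o=get_obs();print(postnow(),o["wrist_force"],o["ft_torque"])
p,d=capture("wrist");cv2.imwrite("pics/w7.png",p[:,:,::-1])
p,d=capture("scene");crop(p,330,150,400,220,8,"pics/s7.png")
E
```

```text
(array([-125.9, -189.3,  198.3]), array([25. ,  0.1, -0.1])) [  5.0897183    0.75347333 -12.20166414] [-0.87385498  1.7850495  -0.26838167]
```

View pics/w7.png

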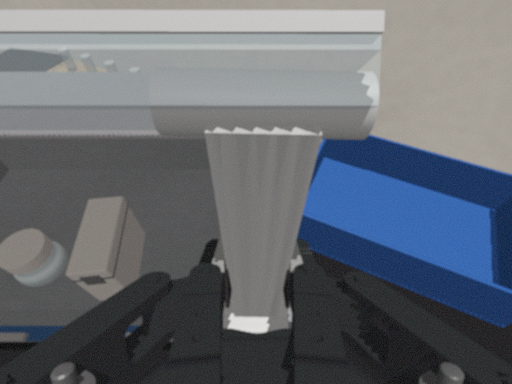

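View pics/s7.png

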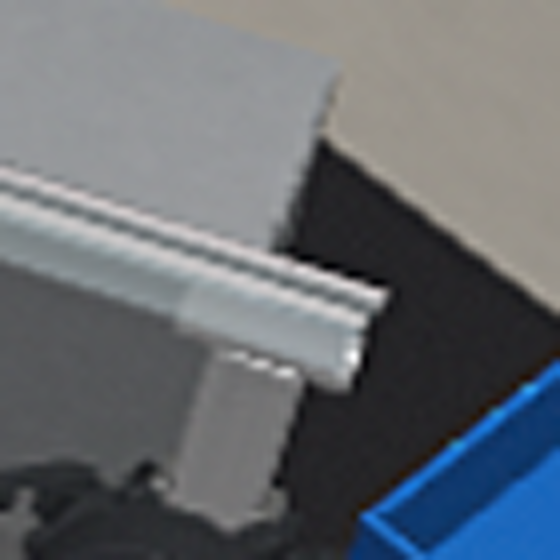

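```bash
python3 - <<'E'
from post import *
waypoints([(-125.5,-189.5,197.2),(-125.5,-189.5,196.2)])
E
```

```text
(-125.5, -189.5, 197.2) step mm 1 deg 0.1
(-125.5, -189.5, 196.2) step mm 1 deg 0.0
[[[-0.0, 0.0, 0.0], [-0.002, 0.001, 0.002], 1.0], [[-0.0, 0.0, 0.0], [-0.004, 0.001, 0.004], 1.0]]
```

Request:
play_rows --deltas '[[[0, 0, 0], [-0.002, 0, 0.002], 1], [[0, 0, 0], [-0.004, 0, 0.004], 1], [[0, 0, 0], [-0.004, 0, 0.004], 1]]'

```text
time: 10.95
eef_pos: [0.6529, -0.2944, 0.2501]
eef_rot: [0.865, 0.195, 0.452, -0.1]
wrist_force: [0.2, 2.9, -7.5]
grip_width: 0.0247
```

```bash
python3 - <<'E'
from post import *
o=get_obs();print(postnow(),o["wrist_force"],o["ft_torque"])
waypoints([(-125.5,-189.5,195.0)])
E
```

```text
(array([-125.6, -189.7,  198.2]), array([25. , -0.1, -0.1])) [ 0.24310059  2.8894276  -7.50550549] [-0.39977801  1.42737444  0.31280929]
(-125.5, -189.5, 195.0) step mm 3 deg 0.2
[[[0.0, -0.0, 0.01], [-0.006, -0.0, 0.005], 1.0]]
```

Request:
play_rows --deltas '[[[0, 0, 0], [-0.003, 0, 0.002], 1], [[0, 0, 0], [-0.003, 0, 0.002], 1]]'

```text
time: 11.2
eef_pos: [0.653, -0.2944, 0.25]
eef_rot: [0.864, 0.195, 0.453, -0.1]
wrist_force: [-3.5, 4.4, -1.9]
grip_width: 0.0249
```

```bash
python3 - <<'E'
from post import *
o=get_obs();print(postnow(),o["wrist_force"],o["ft_torque"])
p,d=capture("scene");crop(p,300,130,400,230,6,"pics/s8.png")
p,d=capture("top");crop(p,290,120,370,200,7,"pics/t8.png")
E
```

```text
(array([-125.5, -189.8,  198.1]), array([25. , -0.2, -0.1])) [-3.54568207  4.36874831 -1.92082776] [0.08920539 1.22196847 0.60027219]
```

View pics/s8.png

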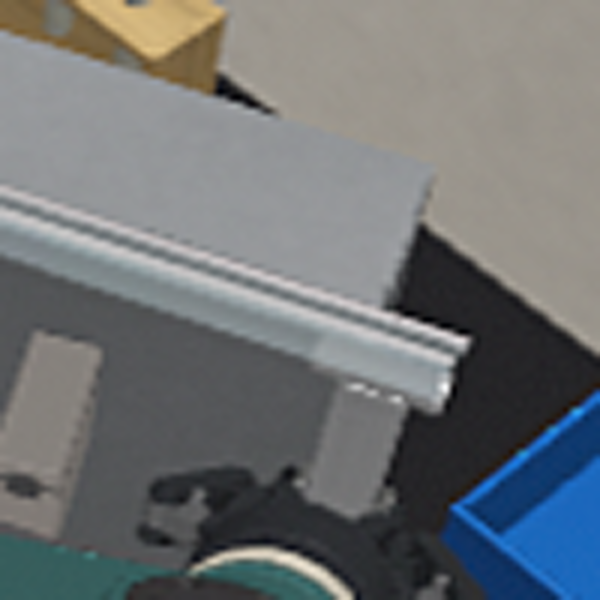

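View pics/t8.png

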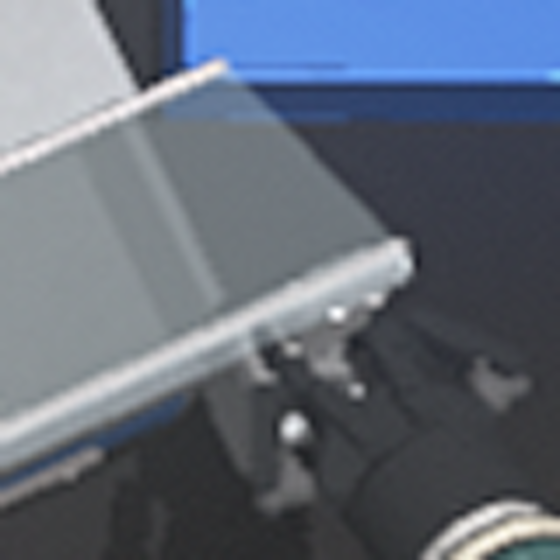

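Request:
play_rows --deltas '[[[0, 0, 0], [0, 0, -0.001], 0.65], [[0, 0, 0], [0, 0, -0.001], 0.55], [[0, 0, 0], [0, 0, -0.001], 0.45], [[0, 0, 0], [0, 0, -0.001], 0.45]]' --force 30

```text
time: 11.8
eef_pos: [0.6526, -0.2957, 0.2482]
eef_rot: [0.865, 0.194, 0.452, -0.099]
wrist_force: [0.1, 0.1, 1.1]
grip_width: 0.047
```

```bash
python3 - <<'E'
from post import *
o=get_obs();print(postnow(),o["wrist_force"],o["grip_width"])
p,d=capture("scene");crop(p,300,130,400,230,6,"pics/s9.png")
p,d=capture("wrist");cv2.imwrite("pics/w9.png",p[:,:,::-1])
E
```

```text
(array([-126.5, -190.7,  196.3]), array([24.9, -0. , -0.2])) [0.08382117 0.12177181 1.08533873] 0.04699415287225955
```

View pics/s9.png

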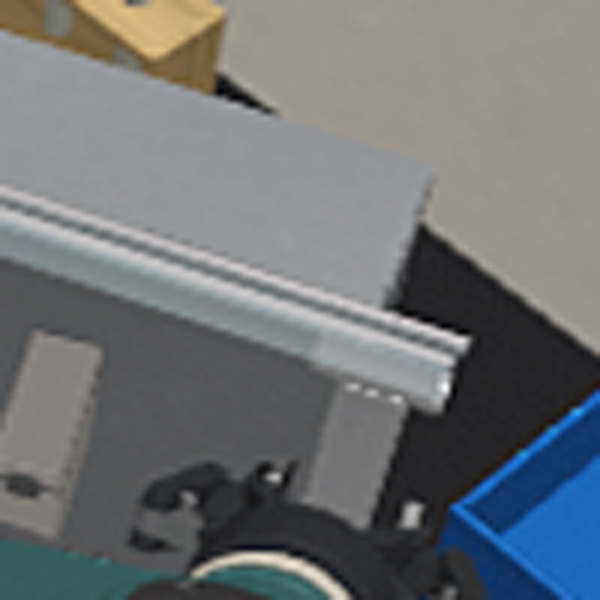

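View pics/w9.png

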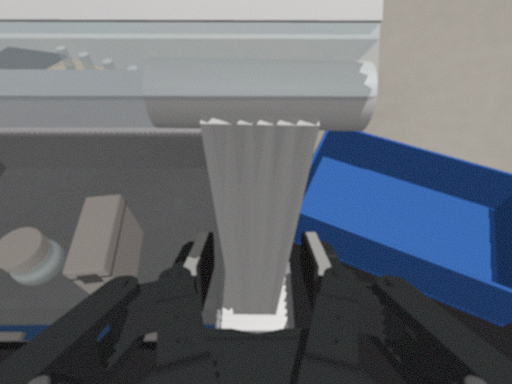

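Request:
play_rows --deltas '[[[0, 0, 0], [0, 0, -0.03], 0.45], [[0, 0, 0], [0, 0, -0.08], 0.45], [[0, 0, 0], [0, 0, -0.15], 0.45], [[0, 0, 0], [0, 0, -0.25], 0.45], [[0, 0, 0], [0, 0, -0.35], 0.45]]'

```text
time: 12.52
eef_pos: [0.5468, -0.3447, 0.3296]
eef_rot: [0.865, 0.194, 0.451, -0.099]
wrist_force: [0.1, -0.4, 0.9]
grip_width: 0.0469
```

```bash
python3 - <<'E'
from post import *
o=get_obs();print(o["eef_pos"],o["wrist_force"],o["grip_width"])
p,d=capture("wrist");cv2.imwrite("pics/w10.png",p[:,:,::-1])
p,d=capture("scene");crop(p,190,90,390,310,3,"pics/s10.png")
E
```

```text
[ 0.54678502 -0.34467947  0.32956158] [ 0.08743857 -0.35489934  0.8887324 ] 0.046947977920069876
```

View pics/w10.png

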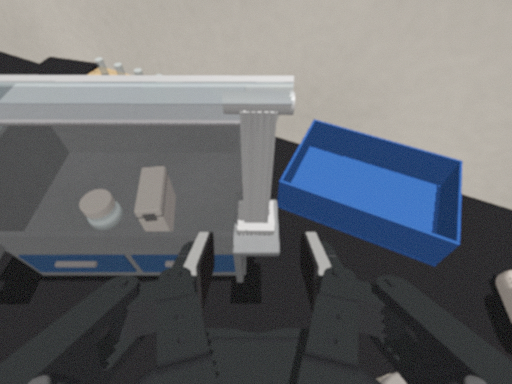

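View pics/s10.png

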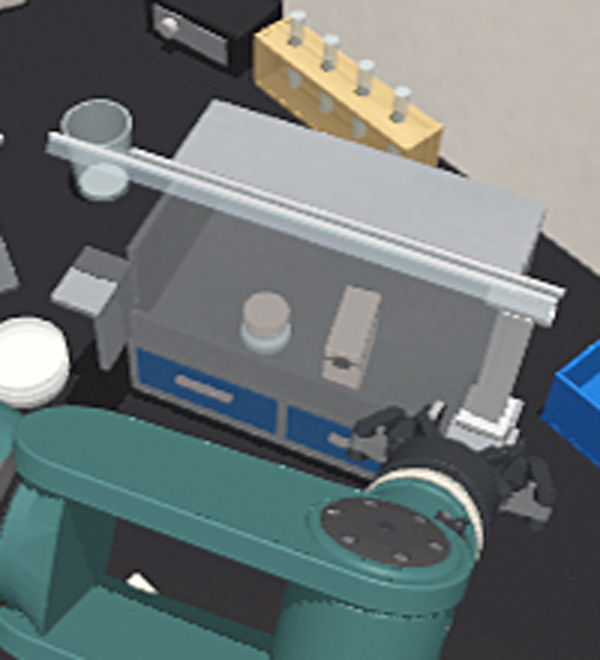

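```bash
python3 - <<'E'
from post import *
p=cv2.imread("pics/w10.png")[:,:,::-1];crop(p,70,150,200,245,6,"pics/wb.png")
E
```

View pics/wb.png

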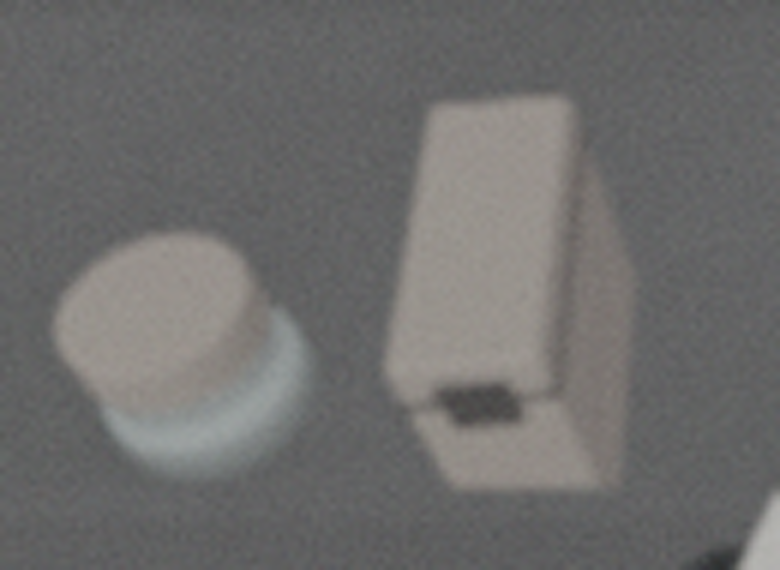

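```bash
python3 - <<'E'
from fit import *
cal["wrist"]=calibration("wrist")
W=lambda u,v:o(u,v,70,150,6)
S=lambda u,v:o(u,v,190,90,3)
x=fit([("wrist",(40,17,165),W(428,102)),("wrist",(40,-17,165),W(576,95)),("wrist",(-40,17,165),W(385,378)),("wrist",(-40,-17,165),W(552,395)),
("wrist",(-40,17,90),W(455,492)),("wrist",(-40,-17,90),W(612,490)),("wrist",(40,-17,90),W(636,270))],[.643,-.138,.56],name="box")
from kin import BIN
c,s=np.cos(BIN[2]),np.sin(BIN[2]);d=x[:2]-BIN[:2];print(c*d[0]+s*d[1],-s*d[0]+c*d[1])
# jar
jl=pix2w("wrist",*W(155,320),z=.135);d=jl[:2]-BIN[:2];print("jar",c*d[0]+s*d[1],-s*d[0]+c*d[1])
# stand
t=lambda u,v:o(u,v,80,140,5);s_=lambda u,v:o(u,v,140,135,10)
fit([("top",(50,-23,90),t(305,399)),("top",(50,23,90),t(280,462)),("top",(-50,23,90),t(424,512)),("top",(-50,-23,90),t(449,450)),
("scene",(50,-23,90),s_(358,152)),("scene",(50,23,90),s_(220,190)),("scene",(-50,23,90),s_(300,402)),("scene",(-50,-23,90),s_(428,355))],[.45,.28,1.2],name="stand")
E
```

```text
box [ 0.647  -0.1395  0.5485] 31.42563766548067 
 [[ 0.553  -0.1044]
 [-0.664  -0.6602]
 [-0.5278 -1.6708]
 [-1.7791 -6.7725]
 [ 4.0925  7.5467]
 [ 0.8076  5.7431]
 [ 0.0196  0.974 ]]
-0.050883777903028185 -0.0475778944681059
jar -0.05822699747610082 0.03869596853561619
stand [0.447  0.2887 1.25  ] 71.61938052111665 
 [[ 0.5219 -0.0044]
 [ 0.7811  0.2338]
 [-0.1927 -0.3039]
 [-0.5421 -0.7979]
 [-0.3138 -0.071 ]
 [ 0.0593 -0.1497]
 [-0.9931 -0.1915]
 [ 0.1686  0.4706]]
```

```bash
python3 - <<'E'
from fit import *
cal["wrist"]=calibration("wrist")
W=lambda u,v:o(u,v,70,150,6)
x=fit([("wrist",(40,17,165),W(428,102)),("wrist",(40,-17,165),W(576,95)),("wrist",(-40,17,165),W(387,378)),("wrist",(-40,-17,165),W(552,395))],[.643,-.138,.56],name="box")
from kin import BIN
c,s=np.cos(BIN[2]),np.sin(BIN[2]);d=x[:2]-BIN[:2];print(c*d[0]+s*d[1],-s*d[0]+c*d[1])
p,d=capture("top");crop(p,215,130,315,230,6,"pics/tb.png")
E
```

```text
box [ 0.6454 -0.142   0.562 ] 32.199119990042185 
 [[ 0.7802  1.2991]
 [-0.318   0.503 ]
 [ 0.2126  0.0493]
 [-0.5657 -5.3618]]
-0.05341492340354126 -0.04912122628559726
```

View pics/tb.png

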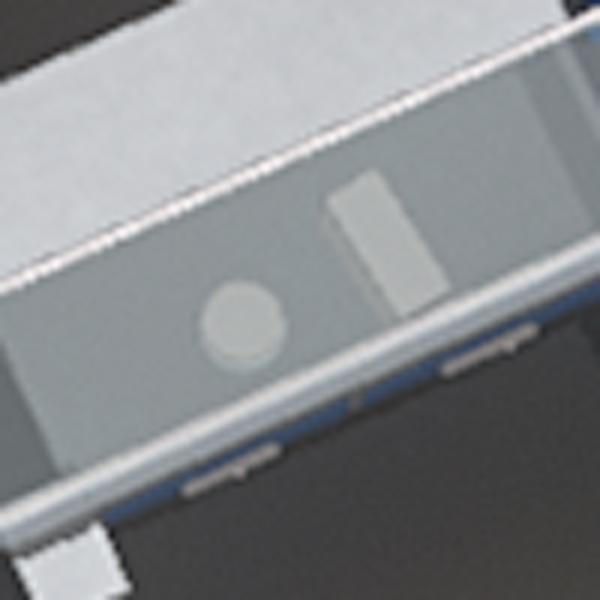

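```bash
cat > box.py <<'E'
from kin import *
BX=np.array([.645,-.140]);BY=.556
def bt(back,along=-.012,z=.142,pitch=35):
    Rt=tool(np.degrees(BY),pitch,-1);zz=Rt.apply([0,0,1]);g=np.array([BX[0]+along*np.cos(BY),BX[1]+along*np.sin(BY),z])
    return g+(.019-back)*zz,Rt
E
python3 - <<'E'
from box import *
p,r=bt(.13);print(p,ik(p,r)[:2]);rows(p,r,claw=.35)
E
```

```text
[ 0.55757753 -0.19432355  0.20566698] (array([-0.91054866,  0.00670887,  1.78899054,  0.98536004,  1.35819051,
       -0.12771263]), True)
need rows 3.6 full dp [-0.149 -0.335  0.328] w [ 0.196 -0.002 -0.117]
[[[0.05, -0.0, -0.03], [-0.042, -0.094, 0.092], 0.35], [[0.11, -0.0, -0.07], [-0.083, -0.187, 0.183], 0.35], [[0.16, -0.0, -0.1], [-0.125, -0.281, 0.275], 0.35], [[0.2, -0.0, -0.12], [-0.149, -0.335, 0.328], 0.35], [[0.2, -0.0, -0.12], [-0.149, -0.335, 0.328], 0.35]]
```

Request:
play_rows --deltas '[[[0.05, 0, -0.03], [-0.02, -0.1, 0.0], 0.35], [[0.11, 0, -0.07], [-0.05, -0.2, 0.05], 0.35], [[0.16, 0, -0.1], [-0.1, -0.3, 0.15], 0.35], [[0.2, 0, -0.12], [-0.14, -0.335, 0.27], 0.35], [[0.2, 0, -0.12], [-0.149, -0.335, 0.328], 0.35]]'

```text
time: 13.3
eef_pos: [0.5573, -0.1885, 0.1995]
eef_rot: [0.853, 0.244, 0.442, -0.133]
wrist_force: [0.8, -0.4, 0.7]
grip_width: 0.0554
```

```bash
python3 - <<'E'
from box import *
o=get_obs();print(o["eef_pos"],o["wrist_force"],o["grip_width"])
p,d=capture("wrist");cv2.imwrite("pics/w11.png",p[:,:,::-1])
P=np.array([[40,17,165],[40,-17,165],[-40,17,165],[-40,-17,165],[40,17,90],[40,-17,90]])/1e3;c,s=np.cos(BY),np.sin(BY)
print(w2pix("wrist",np.c_[BX[0]+c*P[:,0]-s*P[:,1],BX[1]+s*P[:,0]+c*P[:,1],P[:,2]]))
E
```

```text
[ 0.55727086 -0.18846835  0.19951713] [ 0.7874949  -0.38625277  0.73091468] 0.05538840964689836
[[244.91979792 128.60215304]
 [280.88881152 128.39413927]
 [241.46815919 195.6950546 ]
 [285.50457561 195.59636627]
 [247.93291344 180.20252945]
 [277.46069764 180.11222854]]
```

View pics/w11.png

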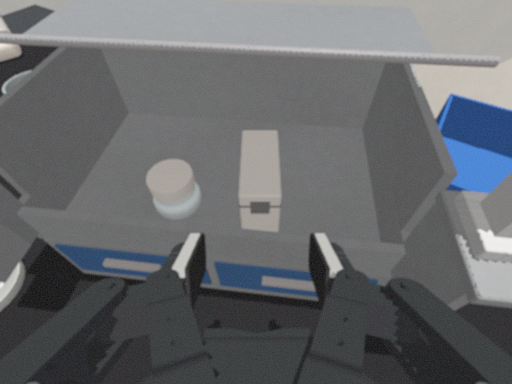

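```bash
sed -i 's/^BX=.*/BX=np.array([.6438,-.138])/' box.py; python3 - <<'E'
from box import *
p,r=bt(.06);rows(p,r,claw=.35)
p,r=bt(.0);print(ik(p,r)[:2]);rows(p,r,claw=.35)
E
```

```text
Traceback (most recent call last):
  File "box.py", line 4, in bt
    Rt=tool(np.degrees(BY),pitch,-1);zz=Rt.apply([0,0,1]);g=np.array([BX[0]+along*np.cos(BY),BX[1]+along*np.sin(BY),z])
                       ^^
NameError: name 'BY' is not defined. Did you mean: 'BX'?
```

```bash
sed -i 's/^BX=.*/BX=np.array([.6438,-.138]);BY=.556/' box.py; python3 - <<'E'
from box import *
p,r=bt(.06);rows(p,r,claw=.35)
p,r=bt(.0);print(ik(p,r)[:2]);rows(p,r,claw=.35)
E
```

```text
need rows 1.1 full dp [0.01  0.01  0.157] w [-0.029  0.001 -0.011]
[[[-0.03, 0.0, -0.01], [0.009, 0.009, 0.137], 0.35], [[-0.03, 0.0, -0.01], [0.01, 0.01, 0.157], 0.35], [[-0.03, 0.0, -0.01], [0.01, 0.01, 0.157], 0.35], [[-0.03, 0.0, -0.01], [0.01, 0.01, 0.157], 0.35], [[-0.03, 0.0, -0.01], [0.01, 0.01, 0.157], 0.35]]
(array([-0.69399918,  0.16360412,  1.78555787,  1.05808929,  1.10189271,
       -0.15138179]), True)
need rows 2.2 full dp [0.01  0.012 0.307] w [-0.029  0.001 -0.011]
[[[-0.01, 0.0, -0.0], [0.005, 0.005, 0.137], 0.35], [[-0.03, 0.0, -0.01], [0.009, 0.011, 0.275], 0.35], [[-0.03, 0.0, -0.01], [0.01, 0.012, 0.307], 0.35], [[-0.03, 0.0, -0.01], [0.01, 0.012, 0.307], 0.35], [[-0.03, 0.0, -0.01], [0.01, 0.012, 0.307], 0.35]]
```

Request:
play_rows --deltas '[[[-0.02, 0, -0.01], [0.01, 0.01, 0.06], 0.35], [[-0.03, 0, -0.01], [0.01, 0.01, 0.11], 0.35], [[-0.03, 0, -0.01], [0.01, 0.01, 0.157], 0.35], [[-0.03, 0, -0.01], [0.01, 0.01, 0.157], 0.35]]'

```text
time: 13.85
eef_pos: [0.6052, -0.1651, 0.1696]
eef_rot: [0.853, 0.244, 0.445, -0.124]
wrist_force: [0.4, -1.1, -0.2]
grip_width: 0.0555
```

```bash
python3 - <<'E'
from box import *
o=get_obs();print(o["eef_pos"],o["wrist_force"],o["grip_width"])
p,d=capture("wrist");cv2.imwrite("pics/w12.png",p[:,:,::-1])
P=np.array([[40,17,165],[40,-17,165],[-40,17,165],[-40,-17,165],[40,17,90],[40,-17,90]])/1e3;c,s=np.cos(BY),np.sin(BY)
print(w2pix("wrist",np.c_[BX[0]+c*P[:,0]-s*P[:,1],BX[1]+s*P[:,0]+c*P[:,1],P[:,2]]))
p,d=capture("scene");crop(p,190,90,390,310,3,"pics/s12.png")
p,r=bt(.0);rows(p,r,claw=.35)
E
```

```text
[ 0.60524329 -0.16510909  0.16963046] [ 0.43864095 -1.09522671 -0.21100967] 0.055503462058413174
[[227.90524375 143.93550456]
 [272.81160934 144.04236338]
 [219.87208084 237.2819224 ]
 [278.12699514 237.26392685]
 [233.55926016 202.49803916]
 [268.8602056  202.52250201]]
need rows 1.2 full dp [-0.008 -0.011  0.162] w [ 0.014 -0.002  0.009]
[[[0.01, -0.0, 0.01], [-0.007, -0.009, 0.137], 0.35], [[0.01, -0.0, 0.01], [-0.008, -0.011, 0.162], 0.35], [[0.01, -0.0, 0.01], [-0.008, -0.011, 0.162], 0.35], [[0.01, -0.0, 0.01], [-0.008, -0.011, 0.162], 0.35], [[0.01, -0.0, 0.01], [-0.008, -0.011, 0.162], 0.35]]
```

View pics/w12.png

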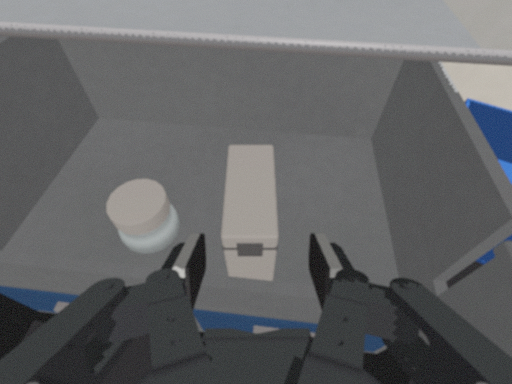

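View pics/s12.png

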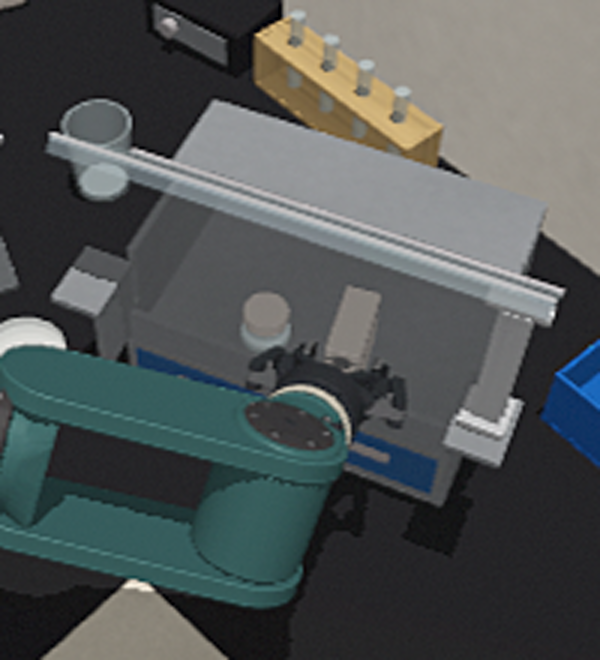

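Request:
play_rows --deltas '[[[0, 0, 0], [-0.006, -0.01, 0.05], 0.35], [[0.01, 0, 0], [-0.008, -0.011, 0.11], 0.35], [[0.01, 0, 0], [-0.008, -0.011, 0.162], 0.35], [[0.01, 0, 0], [-0.008, -0.011, 0.162], 0.35]]'

```text
time: 14.45
eef_pos: [0.6468, -0.1356, 0.1305]
eef_rot: [0.852, 0.245, 0.445, -0.125]
wrist_force: [0.2, -0.2, 0.5]
grip_width: 0.0555
```

```bash
python3 - <<'E'
from box import *
o=get_obs();print(o["eef_pos"],bt(0)[0],o["wrist_force"],o["grip_width"])
p,d=capture("wrist");cv2.imwrite("pics/w13.png",p[:,:,::-1])
E
```

```text
[ 0.64676317 -0.13563296  0.13046651] [ 0.64682707 -0.136119    0.13110205] [ 0.2360766  -0.23290012  0.53991921] 0.055547664078507676
```

View pics/w13.png

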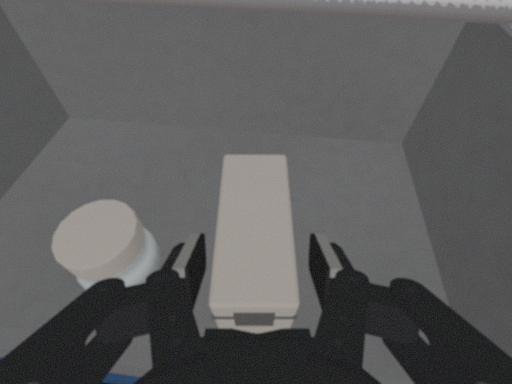

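Centred between the pads. Close gently.

Request:
play_rows --deltas '[[[0, 0, 0], [0, 0, 0], 0.5], [[0, 0, 0], [0, 0, 0], 0.7], [[0, 0, 0], [0, 0, 0], 0.8], [[0, 0, 0], [0, 0, 0], 0.8]]' --force 30

```text
time: 15.0
eef_pos: [0.6472, -0.1365, 0.132]
eef_rot: [0.852, 0.245, 0.446, -0.124]
wrist_force: [-2.8, -1.6, 4.9]
grip_width: 0.0336
```

```bash
python3 - <<'E'
from box import *
o=get_obs();print(o["eef_pos"],o["eef_rot"],o["wrist_force"],o["grip_width"])
p0=np.array(o["eef_pos"]);r0=R.from_quat(o["eef_rot"]);bx=np.array([np.cos(BIN[2]),np.sin(BIN[2]),0])
for dx,dz in((0,.015),(0,.035),(0,.053),(-.025,.058),(-.06,.065),(-.1,.08),(-.15,.09),(-.2,.1)):
    print(dx,dz,np.round(r0.inv().apply(bx*dx+[0,0,dz])/.4,3))
E
```

```text
[ 0.64724903 -0.13654835  0.13202243] [ 0.85209489  0.24463043  0.44570301 -0.12425407] [-2.84514581 -1.63665411  4.86927999] 0.033594752405846265
0 0.015 [ 0.031  0.    -0.021]
0 0.035 [ 0.072  0.001 -0.05 ]
0 0.053 [ 0.109  0.001 -0.076]
-0.025 0.058 [ 0.084 -0.007 -0.134]
-0.06 0.065 [ 0.048 -0.017 -0.215]
-0.1 0.08 [ 0.022 -0.029 -0.318]
-0.15 0.09 [-0.028 -0.044 -0.434]
-0.2 0.1 [-0.078 -0.059 -0.55 ]
```

Request:
play_rows --deltas '[[[0, 0, 0], [0.031, 0, -0.021], 0.8], [[0, 0, 0], [0.072, 0.001, -0.05], 0.8], [[0, 0, 0], [0.109, 0.001, -0.076], 0.8], [[0, 0, 0], [0.113, 0.001, -0.078], 0.8]]' --force 40

```text
time: 15.5
eef_pos: [0.648, -0.1362, 0.1881]
eef_rot: [0.852, 0.245, 0.446, -0.123]
wrist_force: [-0.0, -0.3, -2.0]
grip_width: 0.0337
```

```bash
python3 - <<'E'
from box import *
o=get_obs();print(o["eef_pos"],o["wrist_force"],o["grip_width"])
p,d=capture("wrist");cv2.imwrite("pics/w14.png",p[:,:,::-1])
p,d=capture("scene");crop(p,190,90,390,310,3,"pics/s14.png")
p0=np.array(o["eef_pos"]);r0=R.from_quat(o["eef_rot"]);bx=np.array([np.cos(BIN[2]),np.sin(BIN[2]),0])
for dx,dz in((-.03,.003),(-.065,.01),(-.11,.025),(-.16,.04),(-.21,.05)):
    print(dx,dz,np.round(r0.inv().apply(bx*dx+[0,0,dz])/.4,3))
E
```

```text
[ 0.64799894 -0.136247    0.18810877] [-0.01687734 -0.25953635 -1.95828396] 0.0337344482962643
-0.03 0.003 [-0.036 -0.009 -0.065]
-0.065 0.01 [-0.072 -0.019 -0.147]
-0.11 0.025 [-0.105 -0.033 -0.26 ]
-0.16 0.04 [-0.145 -0.048 -0.383]
-0.21 0.05 [-0.195 -0.062 -0.499]
```

View pics/w14.png

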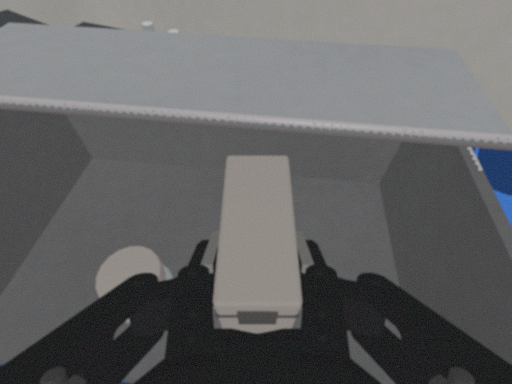

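View pics/s14.png

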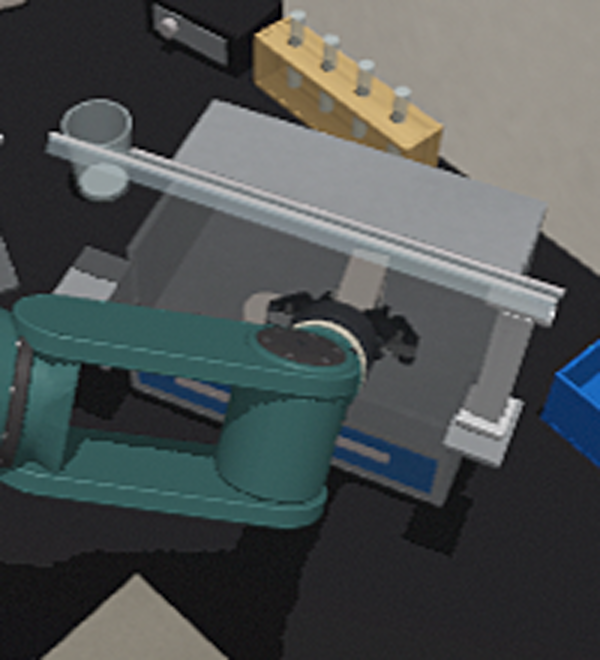

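Request:
play_rows --deltas '[[[0, 0, 0], [-0.036, -0.007, -0.046], 0.8], [[0, 0, 0], [-0.08, -0.018, -0.12], 0.8], [[0, 0, 0], [-0.13, -0.03, -0.21], 0.8], [[0, 0, 0], [-0.16, -0.045, -0.32], 0.8], [[0, 0, 0], [-0.19, -0.06, -0.44], 0.8]]'

```text
time: 16.23
eef_pos: [0.4735, -0.2142, 0.223]
eef_rot: [0.853, 0.244, 0.444, -0.126]
wrist_force: [0.3, -0.6, -1.2]
grip_width: 0.0335
```

```bash
python3 - <<'E'
from box import *
o=get_obs();print(o["eef_pos"],o["eef_rot"],o["wrist_force"],o["grip_width"],np.round(o["qpos"],2))
p,d=capture("scene");crop(p,190,90,390,310,3,"pics/s15.png")
p,d=capture("wrist");cv2.imwrite("pics/w15.png",p[:,:,::-1])
E
```

```text
[ 0.47348389 -0.21424477  0.22299365] [ 0.85261601  0.2441815   0.44441227 -0.12617078] [ 0.268928   -0.64663306 -1.20199442] 0.03353741559875765 [-1.09 -0.1   1.85  0.96  1.53 -0.2 ]
```

View pics/s15.png

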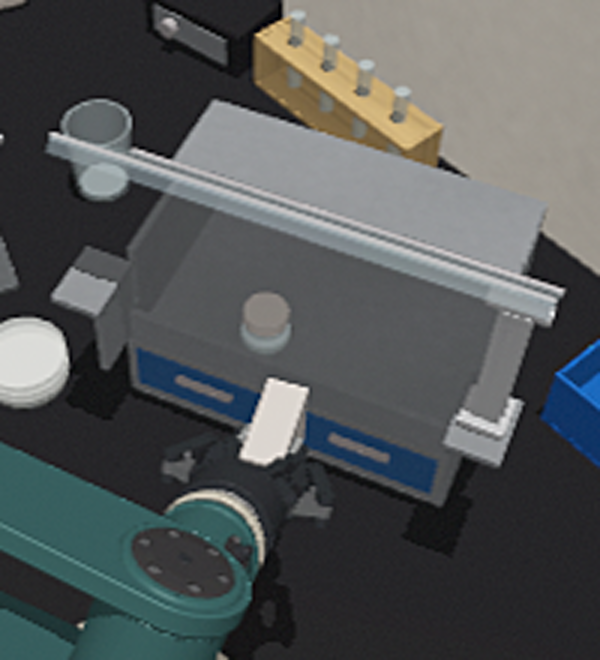

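View pics/w15.png

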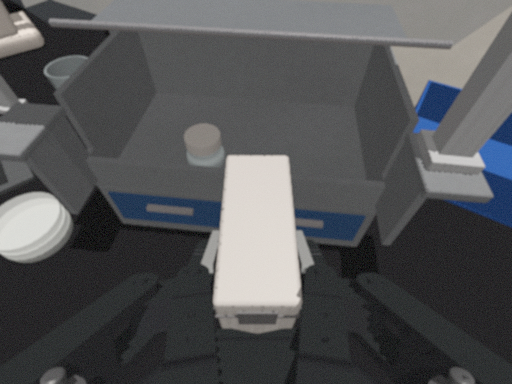

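```bash
cat > place.py <<'E'
from kin import *
Tg=np.array([.6472,-.1365,.1320]);Rg=R.from_quat([0.85209489,0.24463043,0.44570301,-0.12425407])
zz=Rg.apply([0,0,1]);H=np.arctan2(zz[1],zz[0]);Rb=R.from_euler("z",H);C=np.array([.6438,-.138,.090])
off=Rb.inv().apply(Tg-C);rr=Rb.inv()*Rg
def bp(x,y,z,yawdeg):
    r=R.from_euler("z",np.radians(yawdeg));return np.array([x,y,z])+r.apply(off),r*rr
def seq(ws,claw=.8):
    o=get_obs();p0=np.array(o["eef_pos"]);R0=R.from_quat(o["eef_rot"]);out=[];pp,pr=p0,R0
    for w in ws:
        p,r=bp(*w);dp=R0.inv().apply(p-p0)/.4;v=(R0.inv()*r).as_rotvec()/np.radians(30);k=ik(p,r)
        print(w,"mm %.0f deg %.1f"%(1e3*np.linalg.norm(p-pp),np.degrees((pr.inv()*r).magnitude())),np.round(k[0],2),k[1]);pp,pr=p,r
        out.append([[round(float(a),2) for a in v],[round(float(a),3) for a in dp],claw])
    print(json.dumps(out))
E
python3 - <<'E'
from place import *
print(np.degrees(H),off,np.degrees((rr).as_euler("xyz")))
seq([(.455,-.215,.2,32),(.43,-.19,.22,36),(.405,-.15,.235,41),(.385,-.10,.24,46),(.37,-.05,.24,51)])
seq([(.36,0.0,.24,56),(.36,.06,.24,60),(.37,.12,.24,64),(.39,.18,.23,68),(.42,.24,.2,71.6),(.447,.2887,.14,71.6),(.447,.2887,.09,71.6)])
E
```

```text
31.595923319898052 [ 0.00368189 -0.0005037   0.042     ] [179.36751691 -55.12036356   0.77097168]
(0.455, -0.215, 0.2, 32) mm 23 deg 0.7 [-1.12 -0.14  1.85  0.95  1.58 -0.19] True
(0.43, -0.19, 0.22, 36) mm 41 deg 4.0 [-1.15 -0.19  1.85  0.94  1.68 -0.2 ] True
(0.405, -0.15, 0.235, 41) mm 50 deg 5.0 [-1.15 -0.26  1.88  0.93  1.78 -0.22] True
(0.385, -0.1, 0.24, 46) mm 54 deg 5.0 [-1.12 -0.34  1.93  0.93  1.85 -0.23] True
(0.37, -0.05, 0.24, 51) mm 52 deg 5.0 [-1.07 -0.41  1.97  0.93  1.89 -0.23] True
[[[0.02, 0.0, -0.01], [0.02, -0.027, -0.046], 0.8], [[0.13, 0.01, -0.09], [0.049, -0.114, -0.092], 0.8], [[0.26, 0.01, -0.18], [0.08, -0.232, -0.115], 0.8], [[0.4, 0.01, -0.28], [0.104, -0.366, -0.104], 0.8], [[0.54, 0.01, -0.37], [0.124, -0.492, -0.077], 0.8]]
(0.36, 0.0, 0.24, 56) mm 253 deg 24.7 [-0.98 -0.47  2.01  0.93  1.91 -0.21] True
(0.36, 0.06, 0.24, 60) mm 60 deg 4.0 [-0.83 -0.53  2.04  0.95  1.86 -0.14] True
(0.37, 0.12, 0.24, 64) mm 61 deg 4.0 [-0.63 -0.54  2.05  0.96  1.75 -0.06] True
(0.39, 0.18, 0.23, 68) mm 64 deg 4.0 [-0.41 -0.48  2.04  0.96  1.6  -0.01] True
(0.42, 0.24, 0.2, 71.6) mm 73 deg 3.6 [-0.2  -0.35  2.02  0.97  1.42 -0.01] True
(0.447, 0.2887, 0.14, 71.6) mm 82 deg 0.0 [-0.05 -0.22  2.04  1.01  1.2  -0.07] True
(0.447, 0.2887, 0.09, 71.6) mm 50 deg 0.0 [-0.05 -0.14  2.1   1.05  1.14 -0.19] True
[[[0.67, 0.01, -0.47], [0.15, -0.613, -0.041], 0.8], [[0.78, 0.01, -0.55], [0.196, -0.741, 0.022], 0.8], [[0.89, 0.01, -0.62], [0.254, -0.857, 0.103], 0.8], [[1.0, 0.01, -0.7], [0.303, -0.959, 0.216], 0.8], [[1.1, 0.01, -0.77], [0.324, -1.048, 0.376], 0.8], [[1.1, 0.01, -0.77], [0.271, -1.118, 0.561], 0.8], [[1.1, 0.01, -0.77], [0.168, -1.119, 0.632], 0.8]]
```

Request:
play_rows --deltas '[[[0.02, 0, -0.01], [0.02, -0.027, -0.046], 0.8], [[0.13, 0.01, -0.09], [0.049, -0.114, -0.092], 0.8], [[0.26, 0.01, -0.18], [0.08, -0.232, -0.115], 0.8], [[0.4, 0.01, -0.28], [0.104, -0.366, -0.104], 0.8], [[0.54, 0.01, -0.37], [0.124, -0.492, -0.077], 0.8]]'

```text
time: 16.95
eef_pos: [0.3731, -0.0442, 0.2811]
eef_rot: [0.797, 0.386, 0.418, -0.201]
wrist_force: [0.5, 0.6, -1.0]
grip_width: 0.0337
```

```bash
python3 - <<'E'
from place import *
o=get_obs();print(o["eef_pos"],np.round(o["qpos"],2),o["wrist_force"])
seq([(.36,0.0,.24,56),(.36,.05,.24,60),(.365,.10,.24,64),(.38,.15,.235,67),(.4,.195,.225,70)])
E
```

```text
[ 0.3731346  -0.04419217  0.2811096 ] [-1.06 -0.41  1.97  0.93  1.89 -0.23] [ 0.47778052  0.63196182 -0.98608964]
(0.36, 0.0, 0.24, 56) mm 48 deg 4.6 [-0.98 -0.47  2.01  0.93  1.91 -0.21] True
(0.36, 0.05, 0.24, 60) mm 50 deg 4.0 [-0.86 -0.51  2.03  0.95  1.87 -0.16] True
(0.365, 0.1, 0.24, 64) mm 50 deg 4.0 [-0.7  -0.53  2.04  0.96  1.8  -0.1 ] True
(0.38, 0.15, 0.235, 67) mm 52 deg 3.0 [-0.51 -0.5   2.04  0.96  1.68 -0.04] True
(0.4, 0.195, 0.225, 70) mm 50 deg 3.0 [-0.35 -0.43  2.02  0.96  1.56 -0.02] True
[[[0.12, -0.01, -0.1], [0.045, -0.094, 0.061], 0.8], [[0.23, -0.0, -0.17], [0.101, -0.172, 0.141], 0.8], [[0.34, -0.0, -0.25], [0.161, -0.24, 0.228], 0.8], [[0.42, -0.0, -0.3], [0.22, -0.289, 0.335], 0.8], [[0.5, -0.0, -0.36], [0.267, -0.32, 0.447], 0.8]]
```

Request:
play_rows --deltas '[[[0.12, 0, -0.1], [0.045, -0.094, 0.061], 0.8], [[0.23, 0, -0.17], [0.101, -0.172, 0.141], 0.8], [[0.34, 0, -0.25], [0.161, -0.24, 0.228], 0.8], [[0.42, 0, -0.3], [0.22, -0.289, 0.335], 0.8], [[0.5, 0, -0.36], [0.267, -0.32, 0.447], 0.8]]'

```text
time: 17.58
eef_pos: [0.4026, 0.199, 0.2667]
eef_rot: [0.724, 0.511, 0.381, -0.263]
wrist_force: [-0.1, -1.5, -1.8]
grip_width: 0.0339
```

```bash
python3 - <<'E'
from place import *
o=get_obs();print(o["eef_pos"],np.round(o["qpos"],2),o["wrist_force"])
seq([(.415,.23,.21,71.6),(.432,.262,.19,71.6),(.447,.2887,.17,71.6),(.447,.2887,.15,71.6),(.447,.2887,.15,71.6)])
p,d=capture("scene");crop(p,110,100,310,280,3,"pics/s16.png")
E
```

```text
[0.40263014 0.19896271 0.2666501 ] [-0.34 -0.43  2.02  0.96  1.56 -0.02] [-0.07505843 -1.47461425 -1.80294217]
(0.415, 0.23, 0.21, 71.6) mm 40 deg 1.7 [-0.23 -0.37  2.01  0.97  1.46 -0.01] True
(0.432, 0.262, 0.19, 71.6) mm 41 deg 0.0 [-0.13 -0.31  2.01  0.97  1.34  0.  ] True
(0.447, 0.2887, 0.17, 71.6) mm 37 deg 0.0 [-0.05 -0.25  2.    0.99  1.24 -0.01] True
(0.447, 0.2887, 0.15, 71.6) mm 20 deg 0.0 [-0.05 -0.23  2.03  1.    1.22 -0.05] True
(0.447, 0.2887, 0.15, 71.6) mm 0 deg 0.0 [-0.05 -0.23  2.03  1.    1.22 -0.05] True
[[[0.05, -0.0, -0.03], [0.023, 0.003, 0.097], 0.8], [[0.05, -0.0, -0.03], [0.033, 0.016, 0.199], 0.8], [[0.05, -0.0, -0.03], [0.035, 0.028, 0.29], 0.8], [[0.05, -0.0, -0.03], [-0.006, 0.027, 0.318], 0.8], [[0.05, -0.0, -0.03], [-0.006, 0.027, 0.318], 0.8]]
```

View pics/s16.png

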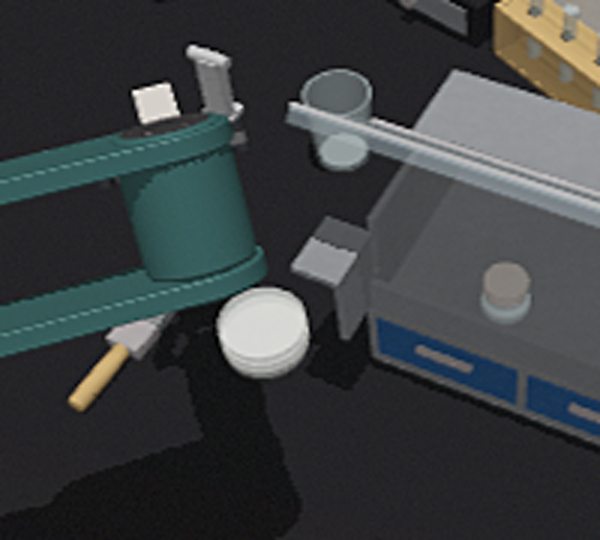

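Request:
play_rows --deltas '[[[0.05, 0, -0.03], [0.023, 0.003, 0.097], 0.8], [[0.05, 0, -0.03], [0.033, 0.016, 0.199], 0.8], [[0.05, 0, -0.03], [0.035, 0.028, 0.29], 0.8], [[0.05, 0, -0.03], [-0.006, 0.027, 0.318], 0.8], [[0.05, 0, -0.03], [-0.006, 0.027, 0.318], 0.8]]'

```text
time: 18.25
eef_pos: [0.4467, 0.2905, 0.1892]
eef_rot: [0.718, 0.52, 0.374, -0.271]
wrist_force: [1.0, 0.3, -0.7]
grip_width: 0.0333
```

```bash
python3 - <<'E'
from place import *
o=get_obs();print(o["eef_pos"],bp(.447,.2887,.15,71.6)[0],o["wrist_force"])
p,d=capture("wrist");cv2.imwrite("pics/w17.png",p[:,:,::-1])
p,d=capture("scene");crop(p,130,110,230,210,6,"pics/s17.png")
S=np.array([.447,.2887]);r=R.from_euler("z",1.25)
P=np.array([[50,23,90],[50,-23,90],[-50,23,90],[-50,-23,90]])/1e3;print(w2pix("wrist",r.apply(P)+[S[0],S[1],0]))
seq([(.447,.2887,.125,71.6),(.447,.2887,.11,71.6),(.447,.2887,.1,71.6)])
E
```

```text
[0.44669632 0.29050641 0.18924813] [0.44864013 0.29203466 0.192     ] [ 0.96308013  0.33703581 -0.67332116]
[[230.13787479 249.6601417 ]
 [279.05404722 249.79387667]
 [221.98020721 375.41493901]
 [285.62061673 375.50233672]]
(0.447, 0.2887, 0.125, 71.6) mm 26 deg 0.2 [-0.05 -0.2   2.06  1.02  1.18 -0.1 ] True
(0.447, 0.2887, 0.11, 71.6) mm 15 deg 0.0 [-0.05 -0.17  2.08  1.03  1.17 -0.14] True
(0.447, 0.2887, 0.1, 71.6) mm 10 deg 0.0 [-0.05 -0.16  2.09  1.04  1.15 -0.16] True
[[[0.0, -0.0, -0.0], [-0.049, -0.002, 0.041], 0.8], [[0.0, -0.0, -0.0], [-0.08, -0.002, 0.062], 0.8], [[0.0, -0.0, -0.0], [-0.101, -0.002, 0.076], 0.8]]
```

View pics/w17.png

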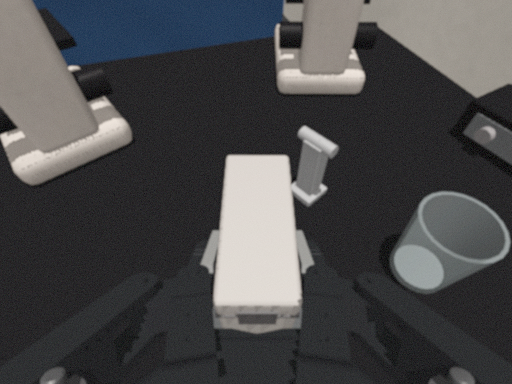

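View pics/s17.png

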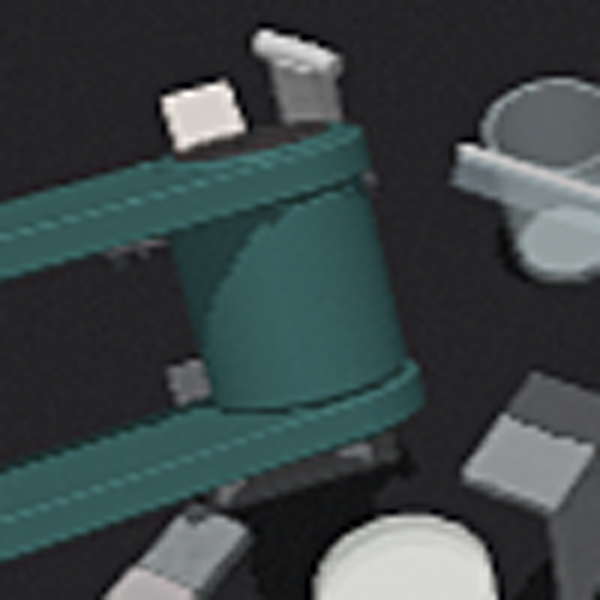

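Request:
play_rows --deltas '[[[0, 0, 0], [-0.049, -0.002, 0.041], 0.8], [[0, 0, 0], [-0.08, -0.002, 0.062], 0.8], [[0, 0, 0], [-0.101, -0.002, 0.076], 0.8], [[0, 0, 0], [-0.101, -0.002, 0.076], 0.8]]'

```text
time: 18.85
eef_pos: [0.4487, 0.2915, 0.1417]
eef_rot: [0.718, 0.52, 0.376, -0.27]
wrist_force: [0.5, 0.4, -2.0]
grip_width: 0.0333
```

```bash
python3 - <<'E'
from place import *
np.set_printoptions(precision=4,suppress=True)
o=get_obs();Rt=R.from_quat(o["eef_rot"]);rb=Rt*rr.inv();c=np.array(o["eef_pos"])-rb.apply(off);print("box",c,np.degrees(rb.as_euler("zyx")),o["wrist_force"])
P=np.array([[40,17,75],[40,-17,75],[-40,17,75],[-40,-17,75]])/1e3
print(w2pix("wrist",rb.apply(P)+c));print(w2pix("top",rb.apply(P)+c))
p,d=capture("wrist");cv2.imwrite("pics/w18.png",p[:,:,::-1])
p,d=capture("top");crop(p,100,180,200,280,7,"pics/t18.png")
r=R.from_euler("z",1.25);S=np.array([[50,23,90],[50,-23,90],[-50,23,90],[-50,-23,90]])/1e3
print("stand",w2pix("top",r.apply(S)+[.447,.2887,0]))
E
```

```text
box [0.447  0.2882 0.0997] [71.4717  0.0792  0.081 ] [ 0.4847  0.3752 -1.9954]
[[223.9112 153.9987]
 [286.5741 154.3993]
 [207.7543 306.228 ]
 [299.9499 306.665 ]]
[[134.1391 229.8447]
 [137.8651 219.8686]
 [157.5359 237.8665]
 [161.202  227.8537]]
stand [[136.3748 232.2401]
 [141.1155 219.4017]
 [164.201  241.7021]
 [168.8516 228.8081]]
```

View pics/t18.png

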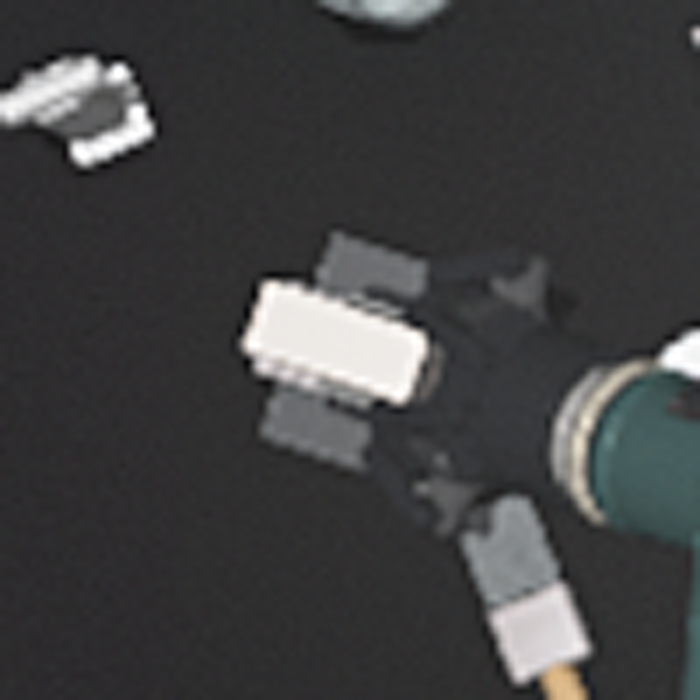

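View pics/w18.png

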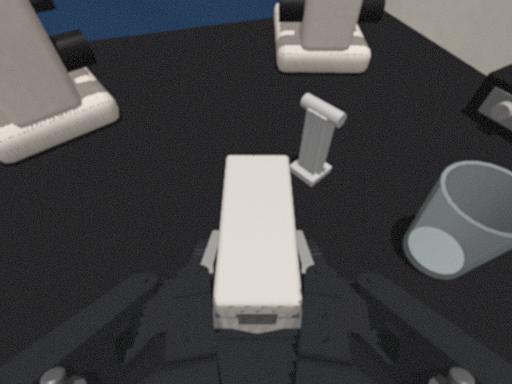

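```bash
python3 - <<'E'
from place import *
seq([(.447,.2887,.095,71.6),(.447,.2887,.0915,71.6),(.447,.2887,.0895,71.6)])
E
```

```text
(0.447, 0.2887, 0.095, 71.6) mm 6 deg 0.2 [-0.05 -0.15  2.09  1.05  1.15 -0.17] True
(0.447, 0.2887, 0.0915, 71.6) mm 4 deg 0.0 [-0.05 -0.15  2.09  1.05  1.14 -0.18] True
(0.447, 0.2887, 0.0895, 71.6) mm 2 deg 0.0 [-0.05 -0.14  2.1   1.05  1.14 -0.19] True
[[[0.0, -0.0, -0.0], [-0.012, -0.002, 0.009], 0.8], [[0.0, -0.0, -0.0], [-0.019, -0.002, 0.014], 0.8], [[0.0, -0.0, -0.0], [-0.023, -0.002, 0.017], 0.8]]
```

Request:
play_rows --deltas '[[[0, 0, 0], [-0.01, -0.001, 0.007], 0.8], [[0, 0, 0], [-0.016, -0.001, 0.011], 0.8], [[0, 0, 0], [-0.02, -0.001, 0.014], 0.8], [[0, 0, 0], [-0.02, -0.001, 0.014], 0.8]]'

```text
time: 19.45
eef_pos: [0.4485, 0.2919, 0.1323]
eef_rot: [0.717, 0.52, 0.377, -0.269]
wrist_force: [-0.4, 1.0, -1.5]
grip_width: 0.0335
```

```bash
python3 - <<'E'
from place import *
o=get_obs();Rt=R.from_quat(o["eef_rot"]);rb=Rt*rr.inv();c=np.array(o["eef_pos"])-rb.apply(off);print("box",c,np.degrees(rb.as_euler("zyx")),o["wrist_force"])
E
```

```text
box [0.44681204 0.28857462 0.09025731] [7.15009751e+01 1.64866258e-02 6.79969015e-02] [-0.35166032  0.9565831  -1.50957625]
```

Request:
play_rows --deltas '[[[0, 0, 0], [-0.003, 0, 0.002], 0.8], [[0, 0, 0], [-0.003, 0, 0.002], 0.8]]'

```text
time: 19.7
eef_pos: [0.4489, 0.2921, 0.1321]
eef_rot: [0.717, 0.521, 0.378, -0.27]
wrist_force: [-2.1, -0.5, 4.1]
grip_width: 0.0338
```

Contact with the stand. Release slowly.

Request:
play_rows --deltas '[[[0, 0, 0], [0.001, 0, 0], 0.62], [[0, 0, 0], [0.001, 0, 0], 0.55], [[0, 0, 0], [0.001, 0, 0], 0.45], [[0, 0, 0], [0.001, 0, 0], 0.38], [[0, 0, 0], [0.001, 0, 0], 0.38]]'

```text
time: 20.32
eef_pos: [0.4485, 0.292, 0.1311]
eef_rot: [0.717, 0.52, 0.377, -0.269]
wrist_force: [0.8, 0.0, 0.3]
grip_width: 0.053
```

```bash
python3 - <<'E'
from place import *
o=get_obs();print(o["eef_pos"],o["wrist_force"],o["grip_width"])
p,d=capture("wrist");cv2.imwrite("pics/w19.png",p[:,:,::-1])
p,d=capture("top");crop(p,100,180,200,280,7,"pics/t19.png")
E
```

```text
[0.44854863 0.29199234 0.13111104] [0.83969837 0.00840505 0.25786758] 0.05296074149535329
```

View pics/w19.png

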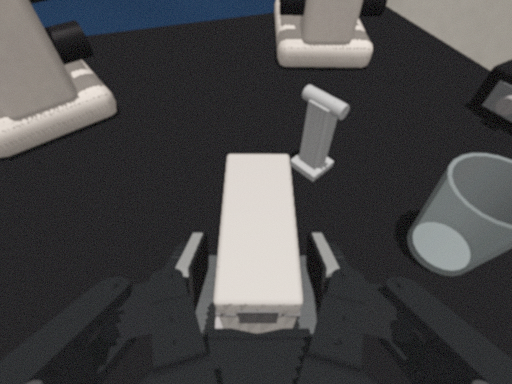

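View pics/t19.png

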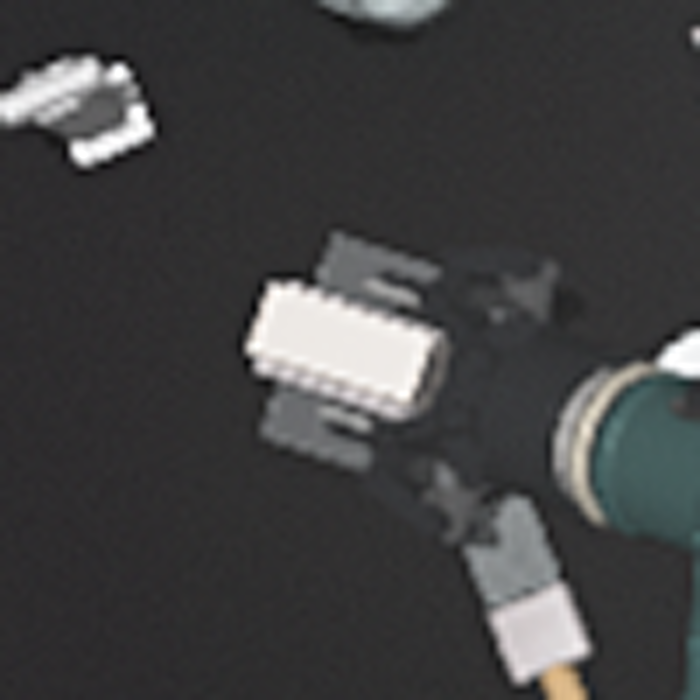

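Request:
play_rows --deltas '[[[0, 0, 0], [0, 0, -0.04], 0.38], [[0, 0, 0], [0, 0, -0.09], 0.38], [[0, 0, 0], [0, 0, -0.16], 0.38], [[0, 0, 0], [0, 0, -0.25], 0.38], [[0, 0, 0], [0, 0, -0.36], 0.38]]'

```text
time: 21.05
eef_pos: [0.4102, 0.1794, 0.2138]
eef_rot: [0.717, 0.521, 0.376, -0.27]
wrist_force: [0.4, 0.1, 1.4]
grip_width: 0.0531
```

```bash
python3 - <<'E'
from place import *
o=get_obs();print(o["eef_pos"],np.round(o["qpos"],2),o["wrist_force"])
p,d=capture("wrist");cv2.imwrite("pics/w20.png",p[:,:,::-1])
R0=R.from_quat(o["eef_rot"]);print(R0.inv().apply([-.06,-.2,.03])/.4)
print(ik(np.array(o["eef_pos"])+[-.03,-.15,.03],R0)[:2])
E
```

```text
[0.4102361  0.179409   0.21383136] [-0.39 -0.34  2.06  0.96  1.54 -0.17] [0.43136419 0.08112697 1.35110359]
[-0.23653478  0.01400408 -0.47114773]
(array([-0.79994341, -0.26739664,  1.95097707,  0.87370319,  1.88753523,
       -0.38793016]), True)
```

View pics/w20.png

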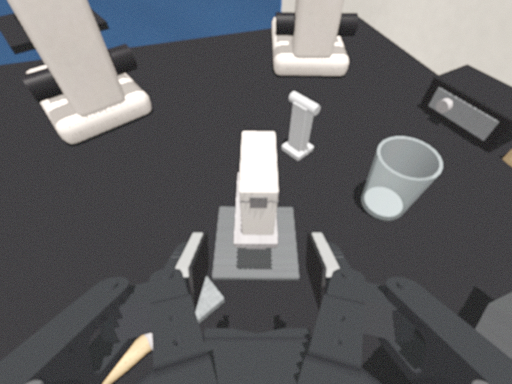

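```bash
python3 - <<'E'
from place import *
o=get_obs();R0=R.from_quat(o["eef_rot"]);d=np.array([-.10,-.06,.10])
print(R0.inv().apply(d)/.4,ik(np.array(o["eef_pos"])+d,R0))
E
```

```text
[ 0.08054869 -0.18679365 -0.32576071] (array([-0.75802484, -0.59623088,  2.00961343,  0.9704555 ,  2.01108183,
       -0.1320729 ]), True, array([ 0.22574791, -0.13577487,  0.50302456]))
```

Request:
play_rows --deltas '[[[0, 0, 0], [0.016, -0.037, -0.065], 0.38], [[0, 0, 0], [0.04, -0.09, -0.16], 0.38], [[0, 0, 0], [0.065, -0.15, -0.26], 0.38], [[0, 0, 0], [0.08, -0.187, -0.325], 0.38], [[0, 0, 0], [0.08, -0.187, -0.325], 0.38]]'

```text
time: 21.72
eef_pos: [0.3124, 0.1185, 0.3147]
eef_rot: [0.718, 0.52, 0.378, -0.267]
wrist_force: [0.4, -0.7, -0.8]
grip_width: 0.0532
```

```bash
python3 - <<'E'
from place import *
o=get_obs();print(o["eef_pos"],o["wrist_force"],np.abs(o["dq"]).max())
p,d=capture("scene");crop(p,110,90,400,290,2.7,"pics/s21.png")
p,d=capture("top");crop(p,90,90,400,270,2.5,"pics/t21.png")
r=R.from_euler("z",1.25);S=np.array([[50,23,90],[50,-23,90],[-50,23,90],[-50,-23,90]])/1e3
B=np.array([[40,17,90],[40,-17,90],[-40,17,90],[-40,-17,90]])/1e3
crop(p,110,190,190,270,7,"pics/t21b.png")
p,d=capture("scene");crop(p,140,120,220,200,7,"pics/s21b.png")
E
```

```text
[0.31238763 0.11850765 0.31466481] [ 0.43542541 -0.65389579 -0.78212543] 0.045638126265724395
```

View pics/s21.png

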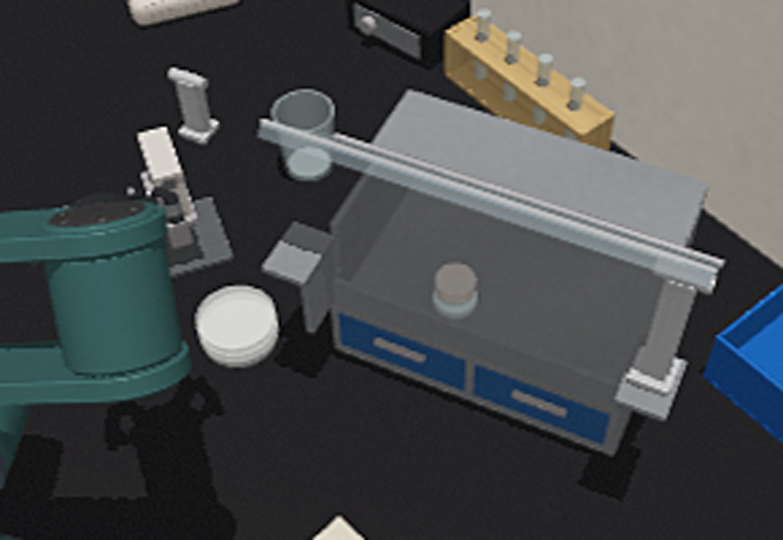

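View pics/t21.png

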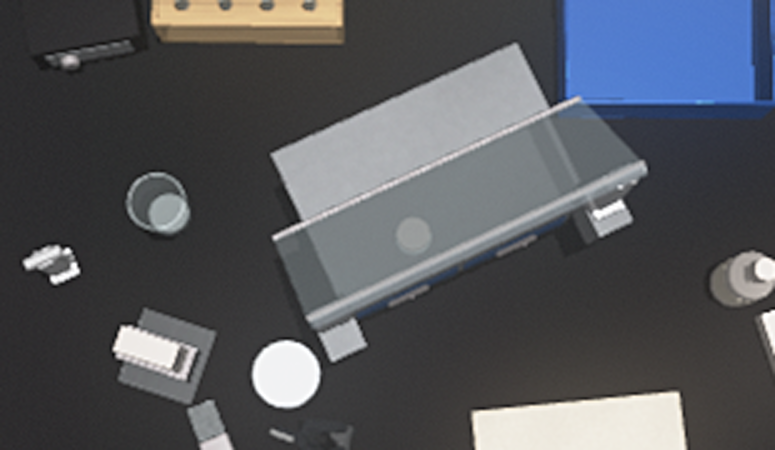

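View pics/t21b.png

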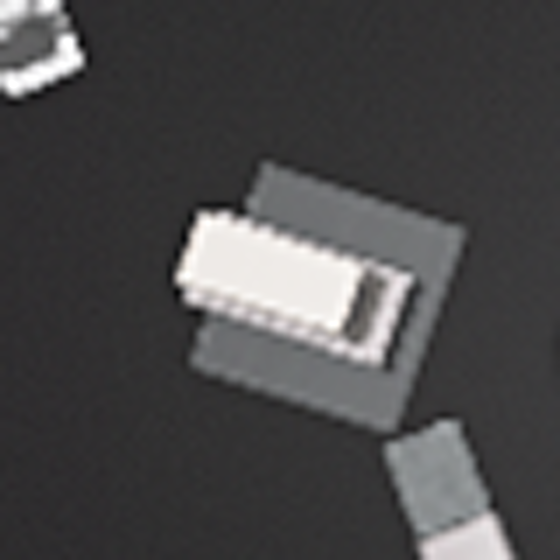

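View pics/s21b.png

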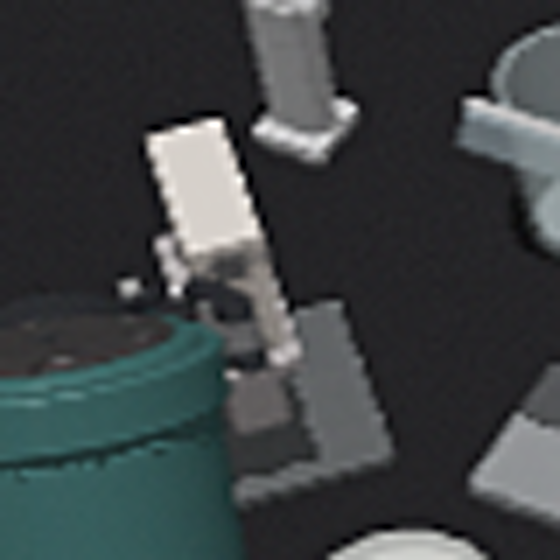

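```bash
python3 -c "
from bench import *
print(close_job())"
```

```text
the job is handed in; nothing more can be done
None
```

I propped the lid with the tall post and moved the slide box onto the stand, then handed the job in at about 22 s of the 70 s allowed.

- **Lid:** I pushed it up with the post's cross-bar behind the lip and stood the post on the right (−y) bracket. I felt the foot touch down and the lip take up load before letting go. In the last scene and top pictures the post stands upright on the bracket and the lid is still wide open.
- **Box:** I took it out under the lid and lowered it onto the stand until I felt contact (about 6 N change on the wrist) before opening the fingers. It stands upright and lengthwise. By my pose fits it is centred within about 1 mm and 0.2°, against a margin of about 10 mm at the ends and 6 mm at the sides.
- **Everything else:** The jar is still in the unit. The dishes' centre is within 1 pixel of the first top picture. The beaker, bottle and short post are upright, and I judged their positions unchanged by eye only. The gripper was clear of everything.
- **Checks that disagreed:** One wrist-picture box corner was about 5 pixels off the model, and its base points had to be dropped because the front wall hid them. A closer view gave the position I used. The bin fit had residuals of up to about 2 pixels, and the lip took up load 2–3 mm before the nominal rest position. I did not measure the final lid angle.

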